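Put the final's target cards on show and the practice strips away

ROBOT

A 7-joint arm with a two-finger parallel gripper is mounted at the origin on the work surface. World frame = base frame: x ahead of the robot, y to its left, z up, the work surface at z = 0. Lengths are in mm, angles in rad, forces in N, time in s.
With the tool pointing down it reaches from about 400 to 875 mm from the base axis. Payload 4.4 kg.
Tool frame: the origin (TCP) lies at the very end of the fingers, on their centre line; the grasp point (between the pads) lies 19 mm behind it; z points along the fingers, y is the line along which they close (so a half turn about z gives the same grasp; the last joint's range is limited). The gripper opens to 85 mm and grips with 20 to 120 N. Pads are 22 mm wide; open, the fingers measure 114 mm over their backs; the gripper's body (76 mm by 85 mm) begins 54 mm behind the grasp point. The pads swing forward as they close: fully open they stand 13 mm farther back than shut.
Start: joints at [-1.364, 0.628, 0.038, 1.517, -0.027, 0.996, -0.02], TCP at [175.104, 625.984, 231.313] pointing down, gripper open.
Joint ranges: [-3.06, 3.06], [-0.37, 2.12], [-1.25, 1.32], [0.18, 2.47], [-1.1, 4.24], [0.23, 1.98], [-2.94, 2.94]. Speed limits (rad/s): [2.57, 2.57, 3.14, 3.14, 3.14, 3.14, 3.14].

INTERFACE

Orientations are given as [roll, pitch, yaw] about the fixed x, y, z axes, in that order (R = Rz(yaw) Ry(pitch) Rx(roll)).
In Python, from cell import read_state, get_image, camera_params, finish_job gives the robot as it stands.
- The arm moves only by the tool arm_command, never from a script. Its argument "deltas" is a list of rows, each an object of numbers: "dx", "dy", "dz": the shift along the world's x, y, z in m; "yaw": the turn about the world's z in degrees; "jaw": the opening, from 0 (shut) to 1 (fully open). A call has 1 to 20 rows; each row is the pose to reach, as a shift and turn from the pose commanded when the call began; what a row does not reach only later rows make up. A row lasts 1/10 s, in which the tool goes at most 50 mm and 8.59 degrees, less where a joint would pass 70% of its speed; a pose out of reach is approached as far as the arm can. A call with a gripper value outside its range is refused whole. The fingers move at their own pace and stop on an object; the grip force is fixed at half the most. Time passes only in rows, so rows that repeat a pose let the fingers close. It gives the time, the measured TCP pose, the force, the opening and the grip force at its end, in the units of the state.
- read_state(): the state, without advancing time (a new reading comes with each control period).
- get_image(name): name is "scene" or "side" or "wrist"; returns (picture, depth): 400x640x3 uint8, red, green, blue; 400x640 float32, mm along the optical axis (not along the pixel's ray), 0 where there is no reading.
- camera_params(name): a dict with "camera_matrix" (3x3 intrinsics, pixels), "extrinsics" (4x4, takes a point from camera to world coordinates). Camera axes: x right, y down, z forward; pixel columns grow to the right and rows downward; lengths in mm; the calibration is good to about 2 mm. A picture is of the moment at which its call begins: read the wrist's pose just before it. camera_params takes no time and is no camera call; for the wrist camera it gives the pose at the moment of the call.
- finish_job(): hands the job in; it is judged then, once.
The state is a dict: "clock": time; "qpos": joint angles; "qd": joint speeds; "tau": joint torques, N m; "eef_pos": TCP position; "tool_rot": TCP orientation; "force": force on the tool from outside, world axes, zero at the start; "torque": the same for the moment, N m; "width": finger opening in mm; "gripper_force": force on a finger pad.
Only numpy, scipy, OpenCV 4.12 (cv2) and the standard library are available. Lean on these libraries where they do the work, as an engineer would, in place of code of your own. Each camera call takes 0.05 s, during which the arm holds its last target. There are 200 camera calls.

TASK

Tidy the club's scoring desk for the prize-giving: stand every target card (the short wide boards with one big bull) on the sloped easel, side by side and not overlapping, long side up the slope, lying flat against the face with the lower edge down on the ledge; lay every target strip (the long narrow boards with five small bulls) in the drawer of the low chest, pulling it out first if it is not open far enough, and push the drawer fully shut. Do not knock over or shift the green bottle or the white mug.

Things in the scene. Friction and masses are not known exactly. Their poses are not given: they have to be found in the camera images.
- card1: target card: cream rigid board 110 x 65 x 10 mm, about 55 g, one large dark bull printed on both faces. Origin at its centre, x along the 110 mm side, y along the 65 mm side, z through the thickness; faces and ends are alike. Starts flat on the table. None = absent (or held by the fingers)
- card2: target card: cream rigid board 110 x 65 x 10 mm, about 55 g, one large dark bull printed on both faces. Origin at its centre, x along the 110 mm side, y along the 65 mm side, z through the thickness; faces and ends are alike. Starts flat on the table. None = absent (or held by the fingers)
- card3: target card: cream rigid board 110 x 65 x 10 mm, about 55 g, one large dark bull printed on both faces. Origin at its centre, x along the 110 mm side, y along the 65 mm side, z through the thickness; faces and ends are alike. Starts flat on the table. None = absent (or held by the fingers)
- strip1: target strip: cream rigid board 160 x 45 x 10 mm, about 55 g, with five small dark bulls in a row on both faces. Origin at its centre, x along the 160 mm side, y along the 45 mm side, z through the thickness. Starts flat, on the table among the cards. None = this one is absent (or held by the fingers)
- strip2: target strip: cream rigid board 160 x 45 x 10 mm, about 55 g, with five small dark bulls in a row on both faces. Origin at its centre, x along the 160 mm side, y along the 45 mm side, z through the thickness. Starts flat, on top of the low chest (top 90 mm above the table). None = this one is absent (or held by the fingers)
- easel_seat (a point): fixed plywood easel facing the robot: face 310 mm wide (y), 117 mm up the slope, rising at 45 deg away from the robot; ledge at its foot, square to the face, 22 mm out. Point: middle of the corner of face and ledge, 20 mm above the table; x up the slope, y left along the ledge, z out of the face. A seated card's centre is at x 55, z 5 mm; three fit at y -95, 0, +95 mm with finger room
- chest_drawer0 (a joint): drawer of the low aluminium chest (240 x 240 x 90 mm, fixed, front facing the robot): 0 = shut, grows as it is pulled out towards the robot, to 0.166 m; slides with about 1 N of friction and stays where it is left. At the start it may be anywhere from shut to nearly fully out
- drawer_floor (a point): centre of the drawer's inner floor, moving with it: inside 195 mm deep (x) and 198 mm wide (y), side and back walls 46 mm high; floor about 22 mm above the table. x points into the chest, y left, z up. The inside of the drawer front is at x = -97 mm. With the drawer open by q the part from there to x = q - 103 mm is clear above. Strips lie in it along y
- chest_drawer0_handle (a point): middle of the drawer's handle, moving with it: a level steel bar 11 mm thick, 120 mm long along the drawer's y, its axis 35 mm in front of the drawer front and about 52 mm above the table; axes as drawer_floor. It can be pinched from above, one finger on either side of the bar (29 mm gap behind it)
- bottle: green glass bottle, 62 mm across, 220 mm tall, standing between easel and chest. Origin at the centre of its underside
- mug: white mug, 80 mm across, 90 mm tall, right of the easel. Origin at the centre of its underside
There are look-alikes about, which are no part of the job. Leave any blue look-alike of the strip1 alone. What is shaped like the card2 but purple is not meant.

How it is judged (in metres and radians):
At the end, for the whole second after the job is handed in: Cards: centre 44-68 mm up the slope from the ledge corner, within 130 mm of mid-ledge, 0-11 mm out of the face (not stacked), long side within 0.2 rad of straight up, face within 0.12 rad of the easel's. Strips: in the drawer, which is shut to within 6 mm. All boards at rest (x of card1 in the frame of easel_seat between 0.044 and 0.068 m and y of card1 in the frame of easel_seat between -0.13 and 0.13 m and z of card1 in the frame of easel_seat between -0.001 and 0.011 m and angle between the x axis of each of card1, card2, card3 and the x axis of easel_seat, either way round below 0.2 rad and angle between the z axis of each of card1, card2, card3 and the z axis of easel_seat, either way round below 0.12 rad and linear speed of each of card1, card2, card3, strip1, strip2 below 0.02 m/s and x of card2 in the frame of easel_seat between 0.044 and 0.068 m and y of card2 in the frame of easel_seat between -0.13 and 0.13 m and z of card2 in the frame of easel_seat between -0.001 and 0.011 m and x of card3 in the frame of easel_seat between 0.044 and 0.068 m and y of card3 in the frame of easel_seat between -0.13 and 0.13 m and z of card3 in the frame of easel_seat between -0.001 and 0.011 m and x of strip1 in the frame of drawer_floor between -0.1 and 0.1 m and y of strip1 in the frame of drawer_floor between -0.1 and 0.1 m and z of strip1 in the frame of drawer_floor between -0.005 and 0.045 m and x of strip2 in the frame of drawer_floor between -0.1 and 0.1 m and y of strip2 in the frame of drawer_floor between -0.1 and 0.1 m and z of strip2 in the frame of drawer_floor between -0.005 and 0.045 m and value of joint chest_drawer0 below 0.006 m); the robot touches nothing.
It fails at once if the bottle is knocked over or shifted by more than 50 mm (angle between bottle's own z axis and vertical above 0.5 rad or distance of bottle from where it was at the start of the episode above 0.05 m).
It fails at once if the mug is knocked over or shifted by more than 50 mm (angle between mug's own z axis and vertical above 0.5 rad or distance of mug from where it was at the start of the episode above 0.05 m).
Of card1, card2, card3 only 2 to 3 are there at a start; the rules pass over those that are not, and their reading is None.
Of strip1, strip2 only 1 to 2 are there at a start; the rules pass over those that are not, and their reading is None.
At some moment in a run one of card1, card2, card3, strip1, strip2 may be knocked a few centimetres aside while the robot is not near it.
Once in a run the grip may slacken for a moment while it holds something.
It also fails if it takes over 210 s, if anything falls off the work surface, if the arm or the gripper's body presses on something with over 40 N, if the wrist force passes 120 N, or if a joint passes its speed limit or range.

## Working session

There is one attempt and no reset: what is moved stays moved. The work goes in short steps, Python scripts to look and compute and a tool call to move; the robot and the scene stay as the last step left them, time stands still between calls to the robot, and variables do not carry over. Pictures are saved under pics/ and viewed, at most 14 in all, crops included, and the job is handed in when it is done.

Besides the shell and the picture viewer there is one more tool, called after ">>>" as name([rows], argument=value, ...), one row to a line, values as JSON. arm_command: Moves the arm, as the interface text tells. Its arguments: {"type":"object","properties":{"deltas":{"type":"array"}},"required":["deltas"]}

```bash
mkdir -p pics; ls; cat > h.py <<'E'
import numpy as np, cv2
from cell import *
def snap(n,f=None):
    p=camera_params(n); im,d=get_image(n)
    if f: cv2.imwrite('pics/'+f,cv2.cvtColor(im,cv2.COLOR_RGB2BGR))
    return im,d,np.array(p['camera_matrix']),np.array(p['extrinsics'])
def cloud(d,K,T):
    v,u=np.indices(d.shape); P=np.stack([(u-K[0,2])/K[0,0]*d,(v-K[1,2])/K[1,1]*d,d],-1)
    W=P@T[:3,:3].T+T[:3,3]; W[d<=0]=np.nan; return W
def ray(u,v,K,T,z):
    r=T[:3,:3]@np.array([(u-K[0,2])/K[0,0],(v-K[1,2])/K[1,1],1]); return T[:3,3]+r*(z-T[2,3])/r[2]
E
python3 - <<'E'
from h import *
s=read_state(); print(s)
for n in ('scene','side','wrist'):
    im,d,K,T=snap(n,n+'0.png'); print(n,K.tolist(),T.round(2).tolist()); np.savez('pics/'+n+'0.npz',im=im,d=d,K=K,T=T)
E
```

```text
pics
{'clock': 0.0, 'qpos': array([-1.36378253,  0.62937287,  0.03844317,  1.51834717, -0.02702112,
        0.99628668, -0.0199994 ]), 'qd': array([-1.23347940e-03,  9.96775607e-05,  8.82345855e-04,  1.49846481e-06,
       -2.18704475e-04, -4.21834264e-04,  2.61715769e-03]), 'tau': array([-3.71573369e-04, -5.63410306e+01,  1.22633781e+00, -1.93441325e+01,
        1.09843182e-02,  1.05688378e-02,  7.21407872e-06]), 'eef_pos': array([174.93881748, 625.38018893, 230.37843109]), 'tool_rot': array([-3.13969650e+00,  8.96127259e-06,  2.86876746e+00]), 'force': array([ 0.55635548,  0.56000813, -0.02611183]), 'torque': array([ 0.03069688,  0.03436151, -0.00065606]), 'gripper_force': 0.0, 'width': 85.53836388097012}
scene [[453.33350555353616, 0.0, 317.40853137334767], [0.0, 453.33350555353616, 195.25127114443288], [0.0, 0.0, 1.0]] [[-0.3, 0.8, -0.52, 1228.48], [0.96, 0.25, -0.15, 103.52], [0.01, -0.54, -0.84, 1293.34], [0.0, 0.0, 0.0, 1.0]]
side [[431.4208571656462, 0.0, 317.99906007904383], [0.0, 431.4208571656462, 203.61197221457624], [0.0, 0.0, 1.0]] [[-0.98, -0.15, 0.16, 312.47], [-0.22, 0.63, -0.75, 743.42], [0.01, -0.76, -0.64, 833.74], [0.0, 0.0, 0.0, 1.0]]
wrist [[290.4224602582442, 0.0, 314.78682336099223], [0.0, 290.4224602582442, 208.00215702696084], [0.0, 0.0, 1.0]] [[0.27, 0.91, 0.31, 93.25], [0.96, -0.25, -0.09, 647.39], [-0.0, 0.33, -0.95, 373.22], [0.0, 0.0, 0.0, 1.0]]
```

View pics/scene0.png

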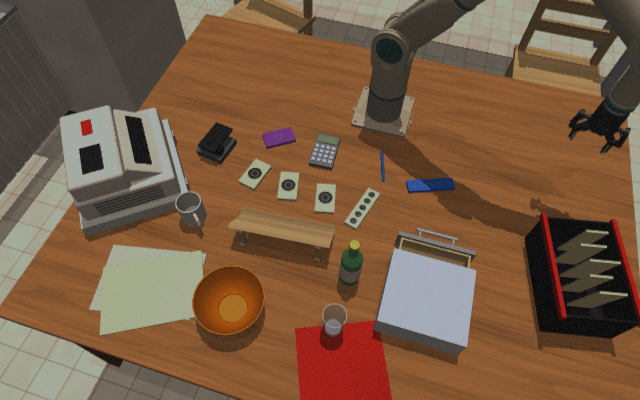

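View pics/side0.png

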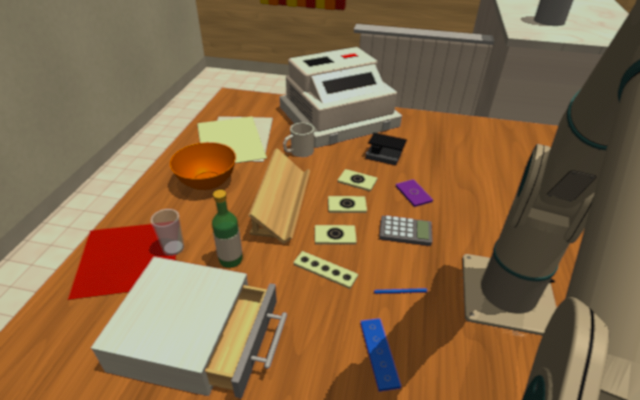

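The scene camera looks back towards the robot. It shows three cream cards at about (255,174), (288,185) and (325,198), and one five-bull cream strip at (362,208). The purple card at (279,138) and the blue strip at (430,185) are look-alikes. The chest top is bare, so strip2 is absent, and the drawer is partly open. I'll measure the poses now.

```bash
cat >> h.py <<'E'
def cream(im,d,K,T,zmax=60):
    """cream boards: contour -> min area rect on plane z=10"""
    hsv=cv2.cvtColor(im,cv2.COLOR_RGB2HSV); W=cloud(d,K,T)
    m=((hsv[...,1]<95)&(hsv[...,2]>130)&(hsv[...,0]>18)&(hsv[...,0]<50)).astype(np.uint8)*255
    out=[]
    for c in cv2.findContours(cv2.morphologyEx(m,cv2.MORPH_CLOSE,np.ones((3,3))),cv2.RETR_EXTERNAL,cv2.CHAIN_APPROX_NONE)[0]:
        if cv2.contourArea(c)<150: continue
        q=np.array([ray(u,v,K,T,10)[:2] for u,v in c[:,0]],np.float32)
        r=cv2.minAreaRect(q); b=cv2.boxPoints(r); e=[b[1]-b[0],b[2]-b[1]]; l=max(e,key=np.linalg.norm)
        a=np.degrees(np.arctan2(l[1],l[0])); a=(a+90)%180-90
        out.append((c[:,0].mean(0).round().tolist(),np.round(r[0],1),np.round(sorted(r[1]),1),round(float(a),1)))
    return [o for o in out if 30<o[2][0]<90 and o[2][1]<220]
E
python3 - <<'E'
from h import *
for n in ('scene','side'):
    z=np.load(f'pics/{n}0.npz'); im,d,K,T=[z[k] for k in ('im','d','K','T')]
    print(n); [print(*o) for o in cream(im,d,K,T)]
    np.set_printoptions(suppress=True,precision=1)
    W=cloud(d,K,T)
    pts=dict(scene=dict(table=(350,160),chest=(430,290),cc=[(400,250),(474,287),(462,345),(376,322)],handle=[(392+26,233),(457,242)],face=[(250,226),(285,230),(320,237)],bottle=(349,262),mug=(189,208)),
      side=dict(chest=(170,310),face=[(275,200),(290,190),(268,215)],handle=[(285,315),(255,360)],front=[(268,300),(228,375)],mug=(300,140),bottle=(228,240)))[n]
    for k,v in pts.items():
        for u,w in (v if isinstance(v,list) else [v]): print(k,(u,w),W[w,u])
E
```

```text
scene
[362.0, 208.0] [444.7  28.3] [ 44.2 158.9] -16.0
[325.0, 197.0] [ 443.9 -100. ] [ 64.8 110.9] 13.0
[288.0, 185.0] [ 433.8 -234.4] [ 64.5 110.8] 13.0
[254.0, 173.0] [ 422.7 -361.3] [ 65.  109.2] -12.2
[16.0, 180.0] [  689.9 -1121.6] [ 40.4 215.1] -1.4
[405.0, 115.0] [-4.4 82.7] [ 35.4 187.2] 0.7
[361.0, 107.0] [  2.5 -87.4] [ 43.4 200.9] 5.5
table (350, 160) [259.6 -61.6  -2.7]
chest (430, 290) [698.3 279.2  90.6]
cc (400, 250) [599.1 175.1  83.5]
cc (474, 287) [654.1 394.8  93.2]
cc (462, 345) [823.2 383.8  92.1]
cc (376, 322) [823.3 157.1  68.4]
handle (418, 233) [478.6 223.4  -0.5]
handle (457, 242) [476.6 346.9   5.1]
face (250, 226) [ 661.2 -272.1   93.4]
face (285, 230) [ 632.7 -171.8   73.5]
face (320, 237) [621.6 -64.   69.2]
bottle (349, 262) [711.4  45.2 150.8]
mug (189, 208) [ 613.6 -519.7   -1.6]
side
[475.0, 262.0] [ 71.2 -78.6] [44.7 63.8] -0.2
[326.0, 269.0] [445.8  29.5] [ 45.1 159.6] -16.0
[335.0, 234.0] [446.  -98.2] [ 62.8 107.8] 13.3
[398.0, 227.0] [ 278.3 -170.2] [75.7 75.9] -86.8
[347.0, 204.0] [ 435.9 -233.9] [ 60.  106.8] 13.4
[357.0, 179.0] [ 423.9 -360.8] [ 66.  108.4] -12.3
chest (170, 310) [719.6 283.9  91.4]
face (275, 200) [ 624.  -133.8   67.3]
face (290, 190) [ 606.  -221.2   38.9]
face (268, 215) [623.3 -68.3  68.2]
handle (285, 315) [494.5 217.5  55.4]
handle (255, 360) [523.7 329.3  51.4]
front (268, 300) [534.6 206.   80.5]
front (228, 375) [557.5 379.4  70.2]
mug (300, 140) [ 635.1 -453.5   67.8]
bottle (228, 240) [674.5  75.9 102.5]
```

```bash
python3 -c "
import cv2
a=cv2.imread('pics/scene0.png')[120:320,170:490]; cv2.imwrite('pics/c0.png',cv2.resize(a,(800,500),interpolation=2))"
```

```text
(no output)
```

View pics/c0.png

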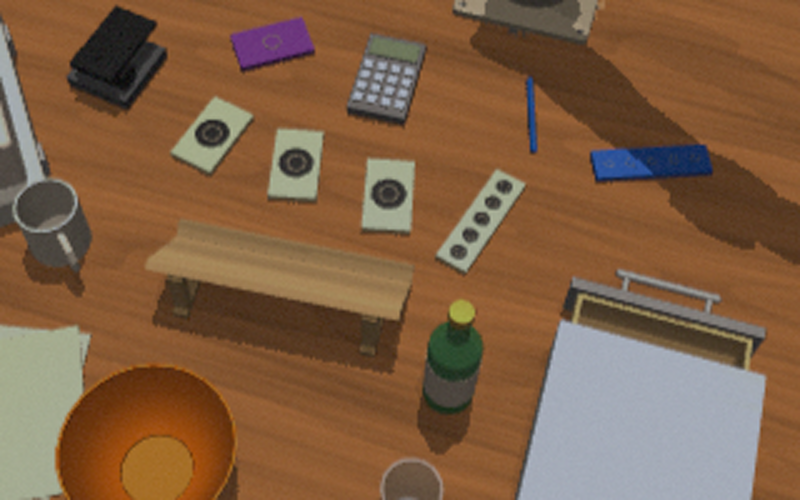

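The crop confirms three cream single-bull cards and one cream five-bull strip. It also shows the easel trough facing the robot and the drawer slightly open. Next I'll fit the easel plane and the drawer pose.

```bash
python3 - <<'E'
from h import *
np.set_printoptions(suppress=True,precision=3)
for n in ('side','scene'):
    z=np.load(f'pics/{n}0.npz'); im,d,K,T=[z[k] for k in ('im','d','K','T')]
    W=cloud(d,K,T).reshape(-1,3); W=W[~np.isnan(W[:,0])]
    E=W[(W[:,0]>520)&(W[:,0]<720)&(W[:,1]>-350)&(W[:,1]<10)&(W[:,2]>14)&(W[:,2]<130)]
    best=None; rng=np.random.default_rng(0)
    for _ in range(500):
        p=E[rng.choice(len(E),3,False)]; nn=np.cross(p[1]-p[0],p[2]-p[0]); l=np.linalg.norm(nn)
        if l<1: continue
        nn/=l
        if abs(nn[2])<.4 or abs(nn[2])>.9: continue
        k=abs((E-p[0])@nn)<3
        if best is None or k.sum()>best.sum(): best=k
    F=E[best]; c=F.mean(0); nn=np.linalg.svd(F-c)[2][2]; nn*=np.sign(nn[2])
    yax=np.cross([0,0,1],-nn*[1,1,0]); yax/=np.linalg.norm(yax)
    x=np.cross(yax,nn); s=(F-c)@yax; u=(F-c)@x
    ys=np.percentile(s,[1,99]); us=np.percentile(u,[1,99])
    print(n,len(F),'c',c,'n',nn,'yax',yax,'yr',ys,'ur',us,'z',np.percentile(F[:,2],[1,99]))
    print(' top mid',c+yax*ys.mean()+x*us[1],' point on plane at z=20, mid y',c+yax*ys.mean()+x*(20-c[2])/x[2])
    # chest top & drawer front top
    C=W[(abs(W[:,2]-91)<5)&(W[:,0]>560)&(W[:,1]>120)&(W[:,1]<440)]
    r=cv2.minAreaRect(C[:,:2].astype(np.float32)); print(' chest top',r)
    H=W[(W[:,0]>440)&(W[:,0]<620)&(W[:,1]>130)&(W[:,1]<430)&(W[:,2]>40)&(W[:,2]<85)]
    g=H[(H[:,2]<62)&(H[:,0]<535)]; print(' handle',len(g),np.median(g,0) if len(g) else '',cv2.minAreaRect(g[:,:2].astype(np.float32)) if len(g)>4 else '')
    B=W[(W[:,2]>60)&(W[:,1]>-20)&(W[:,1]<110)&(W[:,0]>600)&(W[:,0]<760)]; print(' bottle',len(B),np.median(B,0) if len(B) else '')
    M=W[(W[:,2]>30)&(W[:,2]<95)&(W[:,1]>-560)&(W[:,1]<-350)&(W[:,0]>540)&(W[:,0]<700)]; print(' mug',np.percentile(M,[3,97],axis=0))
E
```

```text
side 2569 c [ 625.674 -166.765   64.641] n [-0.703 -0.058  0.709] yax [-0.083  0.997  0.   ] yr [-168.022  139.034] ur [-60.397  57.3  ] z [ 22.104 104.917]
 top mid [ 667.372 -177.843  105.036]  point on plane at z=20, mid y [ 582.12  -184.928   20.   ]
 chest top ((714.587890625, 276.27288818359375), (228.00955200195312, 242.69769287109375), 0.25003281235694885)
 handle 713 [515.988 290.298  56.531] ((513.5301513671875, 276.9119873046875), (232.1418914794922, 42.64640426635742), 89.94674682617188)
 bottle 1235 [682.571  65.073 137.711]
 mug [[ 553.451 -556.506   32.637]
 [ 681.785 -437.231   92.907]]
scene 1427 c [ 624.97  -181.064   62.604] n [-0.694 -0.058  0.717] yax [-0.084  0.996  0.   ] yr [-153.76   149.489] ur [-65.567  59.164] z [ 17.739 104.363]
 top mid [ 667.446 -179.635  103.819]  point on plane at z=20, mid y [ 581.426 -186.869   20.   ]
 chest top ((712.1243896484375, 276.3394470214844), (227.557861328125, 240.7843017578125), 0.2663940489292145)
 handle 175 [498.969 276.312  55.1  ] ((504.357177734375, 274.669677734375), (28.93500328063965, 128.9109649658203), 1.2127679586410522)
 bottle 659 [703.677  50.593 143.883]
 mug [[ 559.689 -557.663   32.744]
 [ 682.264 -440.891   90.949]]
```

>>> arm_command([
  {"dx": 0.325,"dy": -0.35,"dz": -0.03,"yaw": -74.4,"jaw": 1},
  {"dx": 0.325,"dy": -0.35,"dz": -0.03,"yaw": -74.4,"jaw": 1},
  {"dx": 0.325,"dy": -0.35,"dz": -0.03,"yaw": -74.4,"jaw": 1},
  {"dx": 0.325,"dy": -0.35,"dz": -0.03,"yaw": -74.4,"jaw": 1},
  {"dx": 0.325,"dy": -0.35,"dz": -0.03,"yaw": -74.4,"jaw": 1},
  {"dx": 0.325,"dy": -0.35,"dz": -0.03,"yaw": -74.4,"jaw": 1},
  {"dx": 0.325,"dy": -0.35,"dz": -0.03,"yaw": -74.4,"jaw": 1},
  {"dx": 0.325,"dy": -0.35,"dz": -0.03,"yaw": -74.4,"jaw": 1},
  {"dx": 0.325,"dy": -0.35,"dz": -0.03,"yaw": -74.4,"jaw": 1},
  {"dx": 0.325,"dy": -0.35,"dz": -0.03,"yaw": -74.4,"jaw": 1},
  {"dx": 0.325,"dy": -0.35,"dz": -0.03,"yaw": -74.4,"jaw": 1},
  {"dx": 0.325,"dy": -0.35,"dz": -0.03,"yaw": -74.4,"jaw": 1},
  {"dx": 0.325,"dy": -0.35,"dz": -0.03,"yaw": -74.4,"jaw": 1},
  {"dx": 0.325,"dy": -0.35,"dz": -0.03,"yaw": -74.4,"jaw": 1},
])

```text
clock: 1.55
eef_pos: [499.0, 277.5, 201.2]
tool_rot: [-3.141, -0.001, 1.573]
force: [-0.4, -0.2, -0.5]
width: 85.7
gripper_force: 0.0
```

```bash
python3 - <<'E'
from h import *
np.set_printoptions(suppress=True,precision=2)
s=read_state(); print(s['clock'],s['eef_pos'],s['tool_rot'],s['qpos'])
im,d,K,T=snap('wrist','w1.png'); W=cloud(d,K,T); print(T)
H=W.reshape(-1,3); H=H[(H[:,0]>440)&(H[:,0]<620)&(H[:,1]>160)&(H[:,1]<390)&(H[:,2]>45)&(H[:,2]<85)]
g=H[(H[:,2]<62)&(H[:,0]<530)]; print(len(g),np.median(g,0),np.percentile(g,[2,98],axis=0))
g=H[(H[:,2]>62)&(H[:,0]<560)]; print(len(g),np.median(g,0),np.percentile(g,[2,98],axis=0))
E
```

```text
1.55 [499.04 277.53 201.22] [-3.14 -0.    1.57] [-0.8   0.58  0.38  1.78 -0.28  0.83 -0.29]
[[  1.     0.     0.   498.17]
 [  0.    -0.95  -0.33 360.62]
 [ -0.     0.33  -0.95 344.02]
 [  0.     0.     0.     1.  ]]
2032 [497.5  286.48  56.41] [[488.96 191.8   47.54]
 [529.38 372.05  60.63]]
5122 [537.82 297.32  77.34] [[528.78 168.83  65.78]
 [553.84 385.98  79.05]]
```

View pics/w1.png

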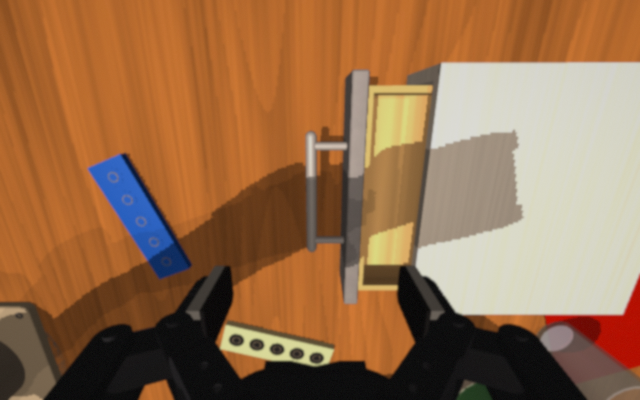

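The wrist view shows the handle bar at column 311, rows 133–250, giving an axis of x≈495, y≈277. The drawer is about 50 mm open and empty. I'll pinch the bar with the jaw part closed and pull.

>>> arm_command([
  {"dx": -0.004,"dy": 0,"dz": -0.05,"yaw": 0,"jaw": 0.3},
  {"dx": -0.004,"dy": 0,"dz": -0.08,"yaw": 0,"jaw": 0.3},
  {"dx": -0.004,"dy": 0,"dz": -0.1,"yaw": 0,"jaw": 0.3},
  {"dx": -0.004,"dy": 0,"dz": -0.1,"yaw": 0,"jaw": 0.3},
  {"dx": -0.004,"dy": 0,"dz": -0.1,"yaw": 0,"jaw": 0.3},
  {"dx": -0.004,"dy": 0,"dz": -0.12,"yaw": 0,"jaw": 0.3},
  {"dx": -0.004,"dy": 0,"dz": -0.14,"yaw": 0,"jaw": 0.3},
  {"dx": -0.004,"dy": 0,"dz": -0.16,"yaw": 0,"jaw": 0.3},
  {"dx": -0.004,"dy": 0,"dz": -0.163,"yaw": 0,"jaw": 0.3},
  {"dx": -0.004,"dy": 0,"dz": -0.163,"yaw": 0,"jaw": 0.3},
])

```text
clock: 2.6
eef_pos: [496.6, 276.4, 39.3]
tool_rot: [3.141, -0.001, 1.571]
force: [0.4, -0.0, 0.8]
width: 25.7
gripper_force: 0.0
```

>>> arm_command([
  {"jaw": 0},
  {"jaw": 0},
  {"jaw": 0},
  {"jaw": 0},
  {"jaw": 0},
  {"jaw": 0},
])

```text
invalid input at $.deltas[0]: expected keys dx, dy, dz, yaw, jaw
```

>>> arm_command([
  {"dx": 0,"dy": 0,"dz": 0,"yaw": 0,"jaw": 0},
  {"dx": 0,"dy": 0,"dz": 0,"yaw": 0,"jaw": 0},
  {"dx": 0,"dy": 0,"dz": 0,"yaw": 0,"jaw": 0},
  {"dx": 0,"dy": 0,"dz": 0,"yaw": 0,"jaw": 0},
  {"dx": 0,"dy": 0,"dz": 0,"yaw": 0,"jaw": 0},
])

```text
clock: 3.1
eef_pos: [497.0, 276.5, 39.9]
tool_rot: [3.139, -0.001, 1.57]
force: [-1.2, 0.2, 6.9]
width: 9.1
gripper_force: 58.7
```

>>> arm_command([
  {"dx": -0.01,"dy": 0,"dz": 0,"yaw": 0,"jaw": 0},
  {"dx": -0.025,"dy": 0,"dz": 0,"yaw": 0,"jaw": 0},
  {"dx": -0.04,"dy": 0,"dz": 0,"yaw": 0,"jaw": 0},
  {"dx": -0.055,"dy": 0,"dz": 0,"yaw": 0,"jaw": 0},
  {"dx": -0.07,"dy": 0,"dz": 0,"yaw": 0,"jaw": 0},
  {"dx": -0.085,"dy": 0,"dz": 0,"yaw": 0,"jaw": 0},
  {"dx": -0.095,"dy": 0,"dz": 0,"yaw": 0,"jaw": 0},
  {"dx": -0.1,"dy": 0,"dz": 0,"yaw": 0,"jaw": 0},
  {"dx": -0.1,"dy": 0,"dz": 0,"yaw": 0,"jaw": 0},
  {"dx": -0.1,"dy": 0,"dz": 0,"yaw": 0,"jaw": 0},
])

```text
clock: 4.1
eef_pos: [396.0, 276.2, 39.8]
tool_rot: [3.141, -0.001, 1.571]
force: [0.0, -0.2, 13.2]
width: 8.4
gripper_force: 60.6
```

>>> arm_command([
  {"dx": 0,"dy": 0,"dz": 0,"yaw": 0,"jaw": 0.3},
  {"dx": 0,"dy": 0,"dz": 0,"yaw": 0,"jaw": 0.3},
  {"dx": 0,"dy": 0,"dz": 0,"yaw": 0,"jaw": 0.3},
  {"dx": 0,"dy": 0,"dz": 0.04,"yaw": 0,"jaw": 0.3},
  {"dx": 0,"dy": 0,"dz": 0.09,"yaw": 0,"jaw": 0.75},
  {"dx": 0.049,"dy": -0.247,"dz": 0.13,"yaw": 74,"jaw": 0.75},
  {"dx": 0.049,"dy": -0.247,"dz": 0.13,"yaw": 74,"jaw": 0.75},
  {"dx": 0.049,"dy": -0.247,"dz": 0.13,"yaw": 74,"jaw": 0.75},
  {"dx": 0.049,"dy": -0.247,"dz": 0.13,"yaw": 74,"jaw": 0.75},
  {"dx": 0.049,"dy": -0.247,"dz": 0.13,"yaw": 74,"jaw": 0.75},
  {"dx": 0.049,"dy": -0.247,"dz": 0.13,"yaw": 74,"jaw": 0.75},
  {"dx": 0.049,"dy": -0.247,"dz": 0.13,"yaw": 74,"jaw": 0.75},
  {"dx": 0.049,"dy": -0.247,"dz": 0.13,"yaw": 74,"jaw": 0.75},
  {"dx": 0.049,"dy": -0.247,"dz": 0.13,"yaw": 74,"jaw": 0.75},
  {"dx": 0.049,"dy": -0.247,"dz": 0.13,"yaw": 74,"jaw": 0.75},
  {"dx": 0.049,"dy": -0.247,"dz": 0.13,"yaw": 74,"jaw": 0.75},
  {"dx": 0.049,"dy": -0.247,"dz": 0.13,"yaw": 74,"jaw": 0.75},
  {"dx": 0.049,"dy": -0.247,"dz": 0.13,"yaw": 74,"jaw": 0.75},
])

```text
clock: 5.9
eef_pos: [445.0, 29.1, 168.3]
tool_rot: [-3.141, -0.0, 2.861]
force: [0.5, 0.8, -0.5]
width: 64.3
gripper_force: 0.0
```

```bash
python3 - <<'E'
from h import *
np.set_printoptions(suppress=True,precision=2)
s=read_state(); print(s['clock'],s['eef_pos'],s['tool_rot'],s['qpos'],s['width'])
im,d,K,T=snap('wrist','w2.png'); print(T[:3,3]); [print(*o) for o in cream(im,d,K,T)]
im,d,K,T=snap('scene'); [print(*o) for o in cream(im,d,K,T)]
E
```

```text
5.9 [445.02  29.09 168.25] [-3.14 -0.    2.86] [-0.09  0.44 -0.05  2.13  0.04  0.57  1.12] 64.25485154053797
[363.47  51.46 311.01]
[11.0, 268.0] [ 438.9 -335.9] [ 39.4 108.5] -35.5
[90.0, 239.0] [ 432.7 -234.2] [ 66.  109.2] 13.0
[203.0, 217.0] [442.5 -99.8] [ 66.  109.6] 13.3
[431.0, 236.0] [481.1 276.7] [ 40.5 193.2] -89.9
[325.0, 197.0] [444.1 -99.5] [ 64.7 110.5] 12.5
[288.0, 185.0] [ 433.7 -234.4] [ 64.5 110.5] 13.0
[254.0, 173.0] [ 422.6 -361.6] [ 64.5 109.2] -12.2
[405.0, 115.0] [ 1.1 83.1] [ 33.7 200.3] 1.8
```

View pics/w2.png

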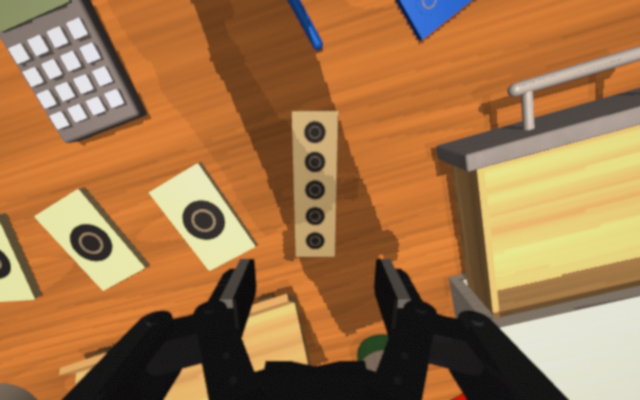

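The strip is aligned with the fingers, centred at (315,185) in the arm's shadow. I'll descend slowly.

>>> arm_command([
  {"dx": 0,"dy": 0,"dz": -0.05,"yaw": 0,"jaw": 0.75},
  {"dx": 0,"dy": 0,"dz": -0.1,"yaw": 0,"jaw": 0.75},
  {"dx": 0,"dy": 0,"dz": -0.14,"yaw": 0,"jaw": 0.75},
  {"dx": 0,"dy": 0,"dz": -0.155,"yaw": 0,"jaw": 0.75},
  {"dx": 0,"dy": 0,"dz": -0.16,"yaw": 0,"jaw": 0.75},
  {"dx": 0,"dy": 0,"dz": -0.165,"yaw": 0,"jaw": 0.75},
  {"dx": 0,"dy": 0,"dz": -0.166,"yaw": 0,"jaw": 0.75},
  {"dx": 0,"dy": 0,"dz": -0.166,"yaw": 0,"jaw": 0.75},
])

```text
clock: 6.8
eef_pos: [444.9, 28.8, 2.2]
tool_rot: [-3.141, -0.001, 2.861]
force: [-0.3, 0.1, -0.1]
width: 63.7
gripper_force: 0.0
```

>>> arm_command([
  {"dx": 0,"dy": 0,"dz": 0,"yaw": 0,"jaw": 0.4},
  {"dx": 0,"dy": 0,"dz": 0,"yaw": 0,"jaw": 0.4},
  {"dx": 0,"dy": 0,"dz": 0,"yaw": 0,"jaw": 0.4},
  {"dx": 0,"dy": 0,"dz": 0,"yaw": 0,"jaw": 0.4},
  {"dx": 0,"dy": 0,"dz": 0,"yaw": 0,"jaw": 0.4},
])

```text
clock: 7.3
eef_pos: [445.6, 28.9, 3.5]
tool_rot: [-3.141, 0.002, 2.862]
force: [-0.0, -0.6, 6.8]
width: 42.5
gripper_force: 60.0
```

>>> arm_command([
  {"dx": 0,"dy": 0,"dz": 0.03,"yaw": 0,"jaw": 0.4},
  {"dx": 0,"dy": 0,"dz": 0.07,"yaw": 0,"jaw": 0.4},
  {"dx": 0,"dy": 0,"dz": 0.11,"yaw": 0,"jaw": 0.4},
  {"dx": 0,"dy": 0,"dz": 0.15,"yaw": -8,"jaw": 0.4},
  {"dx": 0.02,"dy": 0.04,"dz": 0.15,"yaw": -16,"jaw": 0.4},
  {"dx": 0.03,"dy": 0.08,"dz": 0.15,"yaw": -24,"jaw": 0.4},
  {"dx": 0.04,"dy": 0.12,"dz": 0.15,"yaw": -32,"jaw": 0.4},
  {"dx": 0.05,"dy": 0.16,"dz": 0.15,"yaw": -40,"jaw": 0.4},
  {"dx": 0.06,"dy": 0.2,"dz": 0.15,"yaw": -48,"jaw": 0.4},
  {"dx": 0.07,"dy": 0.23,"dz": 0.15,"yaw": -56,"jaw": 0.4},
  {"dx": 0.07,"dy": 0.248,"dz": 0.15,"yaw": -64,"jaw": 0.4},
  {"dx": 0.07,"dy": 0.248,"dz": 0.15,"yaw": -72,"jaw": 0.4},
  {"dx": 0.07,"dy": 0.248,"dz": 0.15,"yaw": -74,"jaw": 0.4},
  {"dx": 0.07,"dy": 0.248,"dz": 0.15,"yaw": -74,"jaw": 0.4},
  {"dx": 0.07,"dy": 0.248,"dz": 0.15,"yaw": -74,"jaw": 0.4},
])

```text
clock: 8.8
eef_pos: [515.1, 276.3, 152.6]
tool_rot: [3.141, 0.0, 1.572]
force: [-0.3, -0.2, -0.9]
width: 42.8
gripper_force: 61.5
```

```bash
python3 - <<'E'
from h import *
s=read_state(); print(s['clock'],s['eef_pos'],s['tool_rot'],s['width'],s['force'])
im,d,K,T=snap('wrist','w3.png')
E
```

```text
8.8 [515.09129248 276.34102145 152.62645159] [3.14145330e+00 1.48767987e-04 1.57177776e+00] 42.840181729975235 [-0.27161259 -0.22169875 -0.90613834]
```

View pics/w3.png

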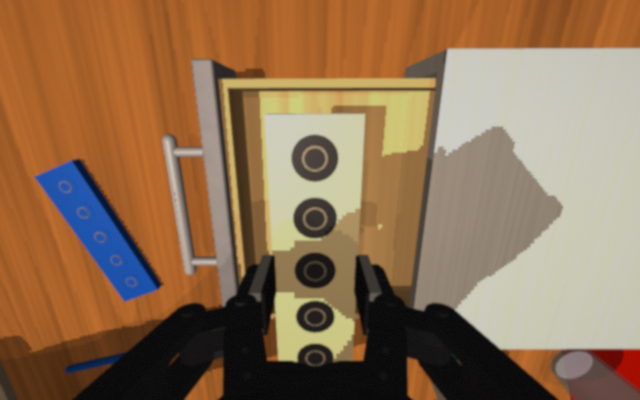

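The strip is held over the open drawer at columns 265–365, clear of the walls. I'll lower and release it.

>>> arm_command([
  {"dx": 0.005,"dy": 0,"dz": -0.04,"yaw": 0,"jaw": 0.4},
  {"dx": 0.005,"dy": 0,"dz": -0.08,"yaw": 0,"jaw": 0.4},
  {"dx": 0.005,"dy": 0,"dz": -0.105,"yaw": 0,"jaw": 0.4},
  {"dx": 0.005,"dy": 0,"dz": -0.115,"yaw": 0,"jaw": 0.4},
  {"dx": 0.005,"dy": 0,"dz": -0.12,"yaw": 0,"jaw": 0.4},
  {"dx": 0.005,"dy": 0,"dz": -0.124,"yaw": 0,"jaw": 0.4},
  {"dx": 0.005,"dy": 0,"dz": -0.124,"yaw": 0,"jaw": 0.4},
  {"dx": 0.005,"dy": 0,"dz": -0.123,"yaw": 0,"jaw": 0.7},
  {"dx": 0.005,"dy": 0,"dz": -0.123,"yaw": 0,"jaw": 0.7},
  {"dx": 0.005,"dy": 0,"dz": -0.123,"yaw": 0,"jaw": 0.7},
  {"dx": 0.005,"dy": 0,"dz": -0.09,"yaw": 0,"jaw": 0.7},
  {"dx": 0.005,"dy": 0,"dz": -0.05,"yaw": 0,"jaw": 0.7},
  {"dx": 0,"dy": 0,"dz": 0,"yaw": 0,"jaw": 0.7},
  {"dx": -0.05,"dy": 0,"dz": 0,"yaw": 0,"jaw": 0.3},
  {"dx": -0.1,"dy": 0,"dz": 0,"yaw": 0,"jaw": 0.3},
  {"dx": -0.119,"dy": 0,"dz": 0,"yaw": 0,"jaw": 0.3},
  {"dx": -0.119,"dy": 0,"dz": 0,"yaw": 0,"jaw": 0.3},
  {"dx": -0.119,"dy": 0,"dz": 0,"yaw": 0,"jaw": 0.3},
])

```text
clock: 10.65
eef_pos: [397.0, 277.4, 152.9]
tool_rot: [3.14, -0.001, 1.571]
force: [0.6, -0.2, 0.0]
width: 25.6
gripper_force: 0.0
```

```bash
python3 - <<'E'
from h import *
s=read_state(); print(s['clock'],s['eef_pos'],s['tool_rot'],s['width'],s['force'])
im,d,K,T=snap('wrist','w4.png'); W=cloud(d,K,T)
E
```

```text
10.65 [397.02622199 277.43365765 152.91062107] [ 3.13970750e+00 -9.42040665e-04  1.57065849e+00] 25.59900799516761 [ 0.612784   -0.16335827  0.00167203]
```

View pics/w4.png

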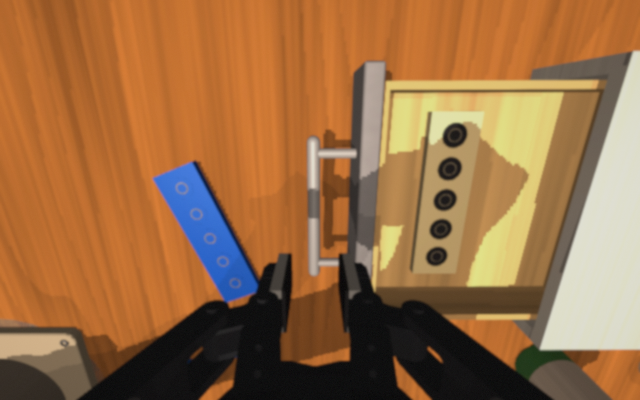

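The strip lies in the drawer (columns 415–480) and the handle is between the fingers. I'll grip it and push.

>>> arm_command([
  {"dx": 0,"dy": 0,"dz": -0.05,"yaw": 0,"jaw": 0.3},
  {"dx": 0,"dy": 0,"dz": -0.09,"yaw": 0,"jaw": 0.3},
  {"dx": 0,"dy": 0,"dz": -0.113,"yaw": 0,"jaw": 0.3},
  {"dx": 0,"dy": 0,"dz": -0.113,"yaw": 0,"jaw": 0.3},
  {"dx": 0,"dy": 0,"dz": -0.113,"yaw": 0,"jaw": 0},
  {"dx": 0,"dy": 0,"dz": -0.113,"yaw": 0,"jaw": 0},
  {"dx": 0,"dy": 0,"dz": -0.113,"yaw": 0,"jaw": 0},
  {"dx": 0,"dy": 0,"dz": -0.113,"yaw": 0,"jaw": 0},
  {"dx": 0.01,"dy": 0,"dz": -0.113,"yaw": 0,"jaw": 0},
  {"dx": 0.025,"dy": 0,"dz": -0.113,"yaw": 0,"jaw": 0},
  {"dx": 0.04,"dy": 0,"dz": -0.113,"yaw": 0,"jaw": 0},
  {"dx": 0.055,"dy": 0,"dz": -0.113,"yaw": 0,"jaw": 0},
  {"dx": 0.07,"dy": 0,"dz": -0.113,"yaw": 0,"jaw": 0},
  {"dx": 0.085,"dy": 0,"dz": -0.113,"yaw": 0,"jaw": 0},
  {"dx": 0.1,"dy": 0,"dz": -0.113,"yaw": 0,"jaw": 0},
  {"dx": 0.115,"dy": 0,"dz": -0.113,"yaw": 0,"jaw": 0},
  {"dx": 0.13,"dy": 0,"dz": -0.113,"yaw": 0,"jaw": 0},
  {"dx": 0.135,"dy": 0,"dz": -0.113,"yaw": 0,"jaw": 0},
  {"dx": 0.135,"dy": 0,"dz": -0.113,"yaw": 0,"jaw": 0},
])

```text
clock: 12.6
eef_pos: [531.8, 277.3, 38.9]
tool_rot: [3.141, -0.001, 1.57]
force: [0.4, 3.1, -15.0]
width: 9.4
gripper_force: 43.6
```

>>> arm_command([
  {"dx": 0.003,"dy": 0,"dz": 0,"yaw": 0,"jaw": 0},
  {"dx": 0.006,"dy": 0,"dz": 0,"yaw": 0,"jaw": 0},
  {"dx": 0.008,"dy": 0,"dz": 0,"yaw": 0,"jaw": 0},
  {"dx": 0.008,"dy": 0,"dz": 0,"yaw": 0,"jaw": 0},
])

```text
clock: 13.0
eef_pos: [538.8, 277.3, 38.9]
tool_rot: [-3.141, -0.0, 1.571]
force: [-0.6, 4.8, -17.5]
width: 8.5
gripper_force: 58.2
```

>>> arm_command([
  {"dx": 0.002,"dy": 0,"dz": 0,"yaw": 0,"jaw": 0},
  {"dx": 0.004,"dy": 0,"dz": 0,"yaw": 0,"jaw": 0},
  {"dx": 0.004,"dy": 0,"dz": 0,"yaw": 0,"jaw": 0},
])

```text
clock: 13.3
eef_pos: [543.2, 277.3, 39.0]
tool_rot: [-3.141, -0.0, 1.57]
force: [-0.3, 5.4, -19.3]
width: 8.4
gripper_force: 58.3
```

>>> arm_command([
  {"dx": 0.002,"dy": 0,"dz": 0,"yaw": 0,"jaw": 0},
  {"dx": 0.004,"dy": 0,"dz": 0,"yaw": 0,"jaw": 0},
  {"dx": 0.004,"dy": 0,"dz": 0,"yaw": 0,"jaw": 0},
])

```text
clock: 13.6
eef_pos: [547.2, 277.3, 39.0]
tool_rot: [-3.141, -0.001, 1.57]
force: [-0.5, 6.1, -19.9]
width: 8.1
gripper_force: 58.3
```

>>> arm_command([
  {"dx": 0.002,"dy": 0,"dz": 0,"yaw": 0,"jaw": 0},
  {"dx": 0.004,"dy": 0,"dz": 0,"yaw": 0,"jaw": 0},
  {"dx": 0.004,"dy": 0,"dz": 0,"yaw": 0,"jaw": 0},
])

```text
clock: 13.9
eef_pos: [548.7, 277.3, 38.9]
tool_rot: [-3.137, 0.001, 1.571]
force: [-4.4, 4.5, -13.6]
width: 9.0
gripper_force: 58.9
```

>>> arm_command([
  {"dx": 0.002,"dy": 0,"dz": 0,"yaw": 0,"jaw": 0},
  {"dx": 0.004,"dy": 0,"dz": 0,"yaw": 0,"jaw": 0},
  {"dx": 0.004,"dy": 0,"dz": 0,"yaw": 0,"jaw": 0},
])

```text
clock: 14.2
eef_pos: [548.6, 277.3, 38.9]
tool_rot: [-3.131, 0.003, 1.572]
force: [-13.8, 3.8, -7.5]
width: 8.6
gripper_force: 59.6
```

```bash
python3 - <<'E'
from h import *
im,d,K,T=snap('side','s1.png'); 
c=im[240:400,80:330]; cv2.imwrite('pics/s1c.png',cv2.cvtColor(cv2.resize(c,(750,480)),cv2.COLOR_RGB2BGR))
E
```

```text
(no output)
```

View pics/s1c.png

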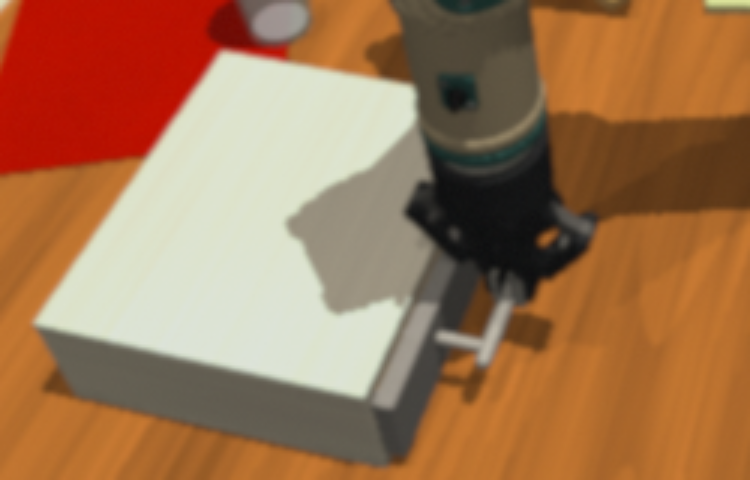

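The drawer is shut: the tool stopped at x=548.7 with the force rising, and the front is flush. I'll release and go over the first card at (444,-100).

>>> arm_command([
  {"dx": -0.006,"dy": 0,"dz": 0,"yaw": 0,"jaw": 0},
  {"dx": -0.006,"dy": 0,"dz": 0,"yaw": 0,"jaw": 0.3},
  {"dx": -0.006,"dy": 0,"dz": 0,"yaw": 0,"jaw": 0.3},
  {"dx": -0.006,"dy": 0,"dz": 0,"yaw": 0,"jaw": 0.3},
  {"dx": -0.006,"dy": 0,"dz": 0.03,"yaw": 0,"jaw": 0.3},
  {"dx": -0.006,"dy": 0,"dz": 0.07,"yaw": 0,"jaw": 0.3},
  {"dx": -0.03,"dy": -0.03,"dz": 0.12,"yaw": 8,"jaw": 0.78},
  {"dx": -0.06,"dy": -0.07,"dz": 0.15,"yaw": 16,"jaw": 0.78},
  {"dx": -0.09,"dy": -0.11,"dz": 0.15,"yaw": 24,"jaw": 0.78},
  {"dx": -0.12,"dy": -0.15,"dz": 0.15,"yaw": 32,"jaw": 0.78},
  {"dx": -0.12,"dy": -0.2,"dz": 0.15,"yaw": 40,"jaw": 0.78},
  {"dx": -0.12,"dy": -0.25,"dz": 0.15,"yaw": 48,"jaw": 0.78},
  {"dx": -0.12,"dy": -0.3,"dz": 0.15,"yaw": 56,"jaw": 0.78},
  {"dx": -0.125,"dy": -0.34,"dz": 0.15,"yaw": 64,"jaw": 0.78},
  {"dx": -0.126,"dy": -0.38,"dz": 0.15,"yaw": 72,"jaw": 0.78},
  {"dx": -0.126,"dy": -0.38,"dz": 0.15,"yaw": 80,"jaw": 0.78},
  {"dx": -0.126,"dy": -0.38,"dz": 0.15,"yaw": 88,"jaw": 0.78},
  {"dx": -0.126,"dy": -0.38,"dz": 0.15,"yaw": 96,"jaw": 0.78},
  {"dx": -0.126,"dy": -0.38,"dz": 0.15,"yaw": 103,"jaw": 0.78},
  {"dx": -0.126,"dy": -0.38,"dz": 0.15,"yaw": 103,"jaw": 0.78},
])

```text
clock: 16.25
eef_pos: [429.8, -104.2, 190.0]
tool_rot: [-3.14, 0.001, -2.917]
force: [-0.2, -0.1, 0.2]
width: 66.6
gripper_force: 0.0
```

```bash
cat >> h.py <<'E'
def look():
    np.set_printoptions(suppress=True,precision=1)
    s=read_state(); print('t',s['clock'],s['eef_pos'],np.degrees(s['tool_rot'][2]).round(1),s['width'].round(1) if hasattr(s['width'],'round') else s['width'],'q7',s['qpos'][6].round(2))
    im,d,K,T=snap('wrist'); 
    P=(cloud(d,K,T).reshape(-1,3)-s['eef_pos']); a=s['tool_rot'][2]; c,n=np.cos(a),np.sin(a)
    L=np.stack([P[:,0]*c+P[:,1]*n,P[:,0]*n-P[:,1]*c,-P[:,2]],-1)  # tool frame
    k=(abs(L[:,0])<16)&(abs(L[:,1])<70)&(L[:,2]>-45)&(L[:,2]<25)
    for sg in (1,-1):
        f=L[k&(L[:,1]*sg>0)]
        if len(f): print('finger',sg,'tipz(tool)',np.percentile(f[:,2],98).round(1),'y',np.percentile(f[:,1],[2,98]))
    [print('w',*o) for o in cream(im,d,K,T)]
    im,d,K,T=snap('scene'); [print('s',*o) for o in cream(im,d,K,T) if o[1][0]>300]
    return im
E
python3 -c "
from h import *
look()"
```

```text
t 16.25 [ 429.8 -104.2  190. ] -167.1 66.5588707677556 q7 1.31
finger 1 tipz(tool) -9.6 y [32.2 45.3]
finger -1 tipz(tool) -9.9 y [-47.2 -33.9]
w [324.0, 195.0] [438.  -99.8] [ 61.1 102. ] 12.9
w [185.0, 161.0] [ 434.7 -245.5] [ 43.4 109.6] 12.9
w [84.0, 122.0] [ 420.7 -361.1] [ 65.8 110.3] -12.0
s [328.0, 198.0] [439.4 -99. ] [ 61.6 100.7] 12.3
s [254.0, 173.0] [ 422.7 -361.3] [ 65.  109.2] -12.2
s [17.0, 181.0] [  687.4 -1113.2] [ 54.7 214.5] 2.4
```

>>> arm_command([
  {"dx": 0,"dy": 0.001,"dz": -0.05,"yaw": 0,"jaw": 0.95},
  {"dx": 0,"dy": 0.001,"dz": -0.1,"yaw": 0,"jaw": 0.95},
  {"dx": 0,"dy": 0.001,"dz": -0.145,"yaw": 0,"jaw": 0.95},
  {"dx": 0,"dy": 0.001,"dz": -0.17,"yaw": 0,"jaw": 0.95},
  {"dx": 0,"dy": 0.001,"dz": -0.185,"yaw": 0,"jaw": 0.95},
  {"dx": 0,"dy": 0.001,"dz": -0.192,"yaw": 0,"jaw": 0.95},
  {"dx": 0,"dy": 0.001,"dz": -0.196,"yaw": 0,"jaw": 0.95},
  {"dx": 0,"dy": 0.001,"dz": -0.196,"yaw": 0,"jaw": 0.95},
])

```text
clock: 17.15
eef_pos: [429.5, -102.2, -6.7]
tool_rot: [-3.141, 0.0, -2.916]
force: [1.1, -0.8, -0.5]
width: 81.4
gripper_force: 0.0
```

>>> arm_command([
  {"dx": 0,"dy": 0,"dz": 0,"yaw": 0,"jaw": 0.6},
  {"dx": 0,"dy": 0,"dz": 0,"yaw": 0,"jaw": 0.6},
  {"dx": 0,"dy": 0,"dz": 0,"yaw": 0,"jaw": 0.6},
  {"dx": 0,"dy": 0,"dz": 0,"yaw": 0,"jaw": 0.6},
  {"dx": 0,"dy": 0,"dz": 0,"yaw": 0,"jaw": 0.6},
])

```text
clock: 17.65
eef_pos: [429.7, -102.2, -5.6]
tool_rot: [-3.141, 0.002, -2.916]
force: [-1.8, 0.7, 5.2]
width: 62.8
gripper_force: 66.6
```

Gripped. I'll move it in front of slot +95, held level with the far edge just off the face.

>>> arm_command([
  {"dx": 0,"dy": 0,"dz": 0.03,"yaw": 0,"jaw": 0.6},
  {"dx": 0,"dy": 0,"dz": 0.07,"yaw": 0,"jaw": 0.6},
  {"dx": 0,"dy": 0,"dz": 0.11,"yaw": 0,"jaw": 0.6},
  {"dx": 0,"dy": 0,"dz": 0.14,"yaw": -4,"jaw": 0.6},
  {"dx": 0.04,"dy": 0.005,"dz": 0.14,"yaw": -8.1,"jaw": 0.6},
  {"dx": 0.08,"dy": 0.01,"dz": 0.14,"yaw": -8.1,"jaw": 0.6},
  {"dx": 0.12,"dy": 0.01,"dz": 0.14,"yaw": -8.1,"jaw": 0.6},
  {"dx": 0.13,"dy": 0.01,"dz": 0.14,"yaw": -8.1,"jaw": 0.6},
  {"dx": 0.13,"dy": 0.01,"dz": 0.12,"yaw": -8.1,"jaw": 0.6},
  {"dx": 0.13,"dy": 0.01,"dz": 0.1,"yaw": -8.1,"jaw": 0.6},
  {"dx": 0.13,"dy": 0.01,"dz": 0.1,"yaw": -8.1,"jaw": 0.6},
])

```text
clock: 18.75
eef_pos: [556.3, -92.6, 91.4]
tool_rot: [3.141, -0.006, -3.057]
force: [-0.6, -0.2, -1.1]
width: 63.1
gripper_force: 66.7
```

```bash
python3 - <<'E'
from h import *
s=read_state(); print(s['clock'],s['eef_pos'],s['tool_rot'],s['width'],s['force'])
im,d,K,T=snap('side'); 
c=im[120:280,200:400]; cv2.imwrite('pics/s2c.png',cv2.cvtColor(cv2.resize(c,(750,600)),cv2.COLOR_RGB2BGR))
E
```

```text
18.75 [556.27016042 -92.58114055  91.40335843] [ 3.14127603 -0.00560216 -3.05702665] 63.111511957652205 [-0.59200098 -0.19811086 -1.13106395]
```

View pics/s2c.png

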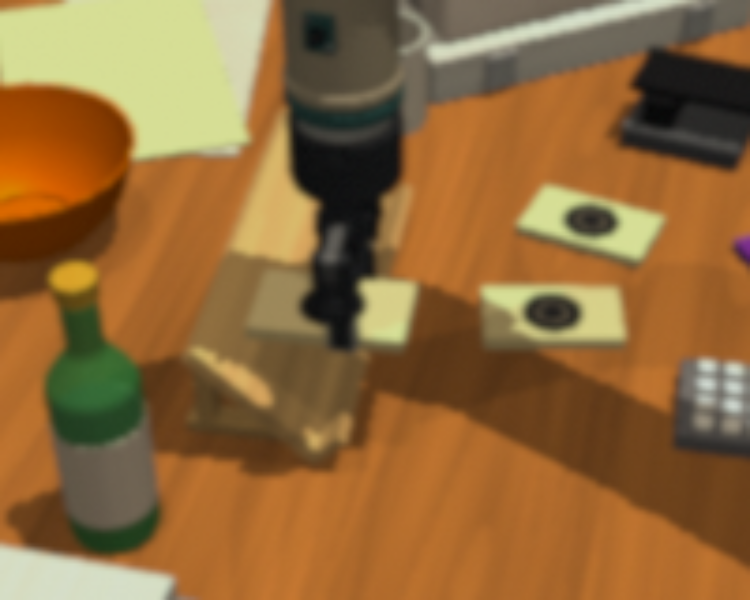

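The card is level over the left end of the easel. Now I'll press in along the face normal so it tips up.

>>> arm_command([
  {"dx": 0,"dy": 0,"dz": 0,"yaw": 0,"jaw": 0.6},
  {"dx": 0,"dy": 0,"dz": 0,"yaw": 0,"jaw": 0.6},
  {"dx": 0.006,"dy": 0.001,"dz": -0.006,"yaw": 0,"jaw": 0.6},
  {"dx": 0.012,"dy": 0.001,"dz": -0.012,"yaw": 0,"jaw": 0.6},
  {"dx": 0.018,"dy": 0.002,"dz": -0.018,"yaw": 0,"jaw": 0.6},
  {"dx": 0.024,"dy": 0.002,"dz": -0.024,"yaw": 0,"jaw": 0.6},
])

```text
clock: 19.4
eef_pos: [573.9, -91.1, 66.9]
tool_rot: [-3.139, -0.02, -3.057]
force: [-21.4, 0.5, 6.3]
width: 63.2
gripper_force: 69.9
```

>>> arm_command([
  {"dx": 0.002,"dy": 0,"dz": -0.004,"yaw": 0,"jaw": 0.6},
  {"dx": 0.004,"dy": 0,"dz": -0.008,"yaw": 0,"jaw": 0.6},
  {"dx": 0.006,"dy": 0,"dz": -0.012,"yaw": 0,"jaw": 0.6},
  {"dx": 0.006,"dy": 0,"dz": -0.012,"yaw": 0,"jaw": 0.6},
])

```text
clock: 19.8
eef_pos: [579.2, -90.8, 53.9]
tool_rot: [-3.14, -0.021, -3.057]
force: [-17.1, -0.6, 2.7]
width: 63.0
gripper_force: 73.4
```

```bash
python3 - <<'E'
from h import *
s=read_state(); print(s['clock'],s['eef_pos'],s['tool_rot'],s['width'],s['force'])
im,d,K,T=snap('side'); 
c=im[120:280,200:400]; cv2.imwrite('pics/s3c.png',cv2.cvtColor(cv2.resize(c,(750,600)),cv2.COLOR_RGB2BGR))
E
```

```text
19.8 [579.24728662 -90.803919    53.8709707 ] [-3.14036576 -0.02067759 -3.05653427] 63.0105070827495 [-17.07669912  -0.55588579   2.74645688]
```

View pics/s3c.png

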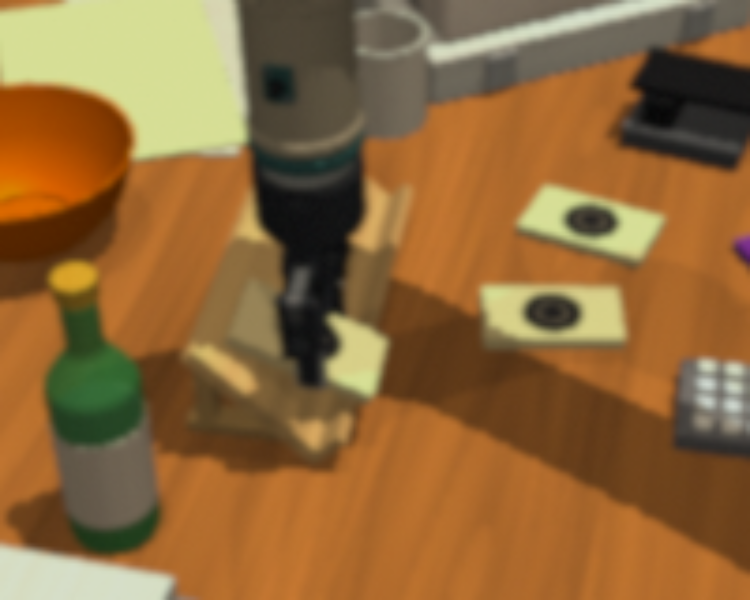

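It is tipping (about 26°), but the lower end would catch the outside of the ledge. I'll shift up the slope first, then press in.

>>> arm_command([
  {"dx": 0,"dy": 0,"dz": 0.006,"yaw": 0,"jaw": 0.6},
  {"dx": 0.002,"dy": 0,"dz": 0.01,"yaw": 0,"jaw": 0.6},
  {"dx": 0.006,"dy": 0,"dz": 0.01,"yaw": 0,"jaw": 0.6},
  {"dx": 0.01,"dy": 0,"dz": 0.01,"yaw": 0,"jaw": 0.6},
  {"dx": 0.014,"dy": 0.001,"dz": 0.008,"yaw": 0,"jaw": 0.6},
  {"dx": 0.014,"dy": 0.001,"dz": 0.006,"yaw": 0,"jaw": 0.6},
])

```text
clock: 20.45
eef_pos: [598.8, -89.7, 62.2]
tool_rot: [-3.14, -0.01, -3.057]
force: [-11.0, -0.5, 5.8]
width: 63.1
gripper_force: 75.5
```

>>> arm_command([
  {"dx": 0,"dy": 0,"dz": -0.003,"yaw": 0,"jaw": 0.6},
  {"dx": 0,"dy": 0,"dz": -0.006,"yaw": 0,"jaw": 0.6},
  {"dx": 0,"dy": 0,"dz": -0.009,"yaw": 0,"jaw": 0.6},
  {"dx": 0,"dy": 0,"dz": -0.009,"yaw": 0,"jaw": 0.6},
])

```text
clock: 20.85
eef_pos: [602.3, -89.2, 54.6]
tool_rot: [-3.141, -0.002, -3.056]
force: [-9.4, -0.7, 7.9]
width: 63.5
gripper_force: 77.4
```

```bash
python3 - <<'E'
from h import *
im,d,K,T=snap('side'); 
c=im[120:280,200:400]; cv2.imwrite('pics/s4c.png',cv2.cvtColor(cv2.resize(c,(750,600)),cv2.COLOR_RGB2BGR))
E
```

```text
(no output)
```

View pics/s4c.png

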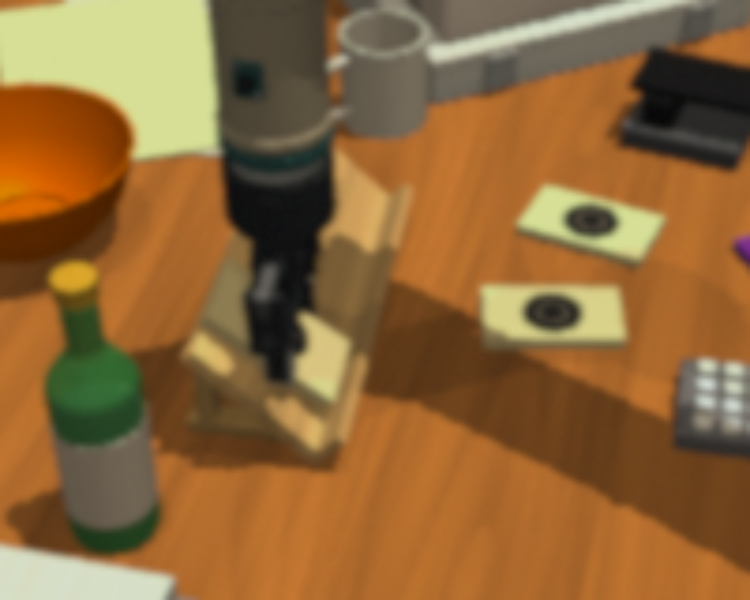

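Nearly flush, with the lower edge about 12 mm above the ledge. I'll slide it down the slope, then release.

>>> arm_command([
  {"dx": -0.003,"dy": 0,"dz": -0.002,"yaw": 0,"jaw": 0.6},
  {"dx": -0.006,"dy": 0,"dz": -0.004,"yaw": 0,"jaw": 0.6},
  {"dx": -0.009,"dy": -0.001,"dz": -0.006,"yaw": 0,"jaw": 0.6},
  {"dx": -0.009,"dy": -0.001,"dz": -0.006,"yaw": 0,"jaw": 0.6},
  {"dx": -0.009,"dy": -0.001,"dz": -0.006,"yaw": 0,"jaw": 0.6},
])

```text
clock: 21.4
eef_pos: [596.3, -89.6, 49.6]
tool_rot: [-3.141, 0.004, -3.057]
force: [-3.2, -0.0, 6.9]
width: 63.1
gripper_force: 77.1
```

>>> arm_command([
  {"dx": 0,"dy": 0,"dz": 0.001,"yaw": 0,"jaw": 0.95},
  {"dx": 0,"dy": 0,"dz": 0.002,"yaw": 0,"jaw": 0.95},
  {"dx": 0,"dy": 0,"dz": 0.003,"yaw": 0,"jaw": 0.95},
  {"dx": 0,"dy": 0,"dz": 0.003,"yaw": 0,"jaw": 0.95},
  {"dx": -0.01,"dy": 0,"dz": 0.02,"yaw": 0,"jaw": 0.95},
  {"dx": -0.03,"dy": 0,"dz": 0.05,"yaw": 0,"jaw": 0.95},
  {"dx": -0.07,"dy": -0.03,"dz": 0.09,"yaw": 0,"jaw": 0.95},
  {"dx": -0.11,"dy": -0.07,"dz": 0.13,"yaw": 4,"jaw": 0.95},
  {"dx": -0.15,"dy": -0.11,"dz": 0.14,"yaw": 8.1,"jaw": 0.95},
  {"dx": -0.177,"dy": -0.148,"dz": 0.14,"yaw": 8.1,"jaw": 0.95},
  {"dx": -0.177,"dy": -0.148,"dz": 0.14,"yaw": 8.1,"jaw": 0.95},
  {"dx": -0.177,"dy": -0.148,"dz": 0.14,"yaw": 8.1,"jaw": 0.95},
])

```text
clock: 22.6
eef_pos: [413.3, -242.9, 188.2]
tool_rot: [-3.139, -0.004, -2.924]
force: [-1.0, -0.1, -0.1]
width: 81.1
gripper_force: 0.0
```

```bash
cat >> h.py <<'E'
def easel():
    """cards on easel: cream pixels raised over table, in easel frame"""
    a=np.radians(4.76); S=np.array([582,-186,20.]); h=np.array([np.cos(a),np.sin(a),0]); y=np.array([-np.sin(a),np.cos(a),0]); z=np.array([0,0,1.])
    for n in ('scene','side'):
        im,d,K,T=snap(n,n+'E.png'); hsv=cv2.cvtColor(im,cv2.COLOR_RGB2HSV); Q=cloud(d,K,T)-S
        s=(Q@h+Q@z)*.7071; nn=(Q@z-Q@h)*.7071; yy=Q@y
        m=((hsv[...,0]>22)&(hsv[...,0]<55)&(hsv[...,1]<110)&(hsv[...,2]>60)&(s>-12)&(s<140)&(abs(yy)<165)&(nn>-12)&(nn<30)).astype(np.uint8)
        N,lab,st,_=cv2.connectedComponentsWithStats(cv2.morphologyEx(m,cv2.MORPH_CLOSE,np.ones((5,5))))
        for i in range(1,N):
            k=(lab==i)&(m>0)
            if k.sum()<120: continue
            r=cv2.minAreaRect(np.stack([s[k],yy[k]],-1).astype(np.float32))
            A=np.c_[s[k]-55,yy[k],np.ones(k.sum())]; c=np.linalg.lstsq(A,nn[k],rcond=None)[0]
            print(n,'s,y',np.round(r[0],1),'size',np.round(r[1],1),'ang',round(r[2],1),'n range s',np.percentile(s[k],[2,98]).round(),'n med',np.median(nn[k]).round(1),'slope',c[:2].round(3),'px',k.sum())
E
python3 -c "
from h import *
look();easel()"
```

```text
t 22.6 [ 413.3 -242.9  188.2] -167.5 81.0994124802425 q7 1.61
finger 1 tipz(tool) -13.8 y [39.4 52.8]
finger -1 tipz(tool) -13.9 y [-54.5 -41.1]
w [159.0, 391.0] [ 765.7 -408.4] [43.  43.8] 12.7
w [390.0, 347.0] [622.  -84.4] [37.9 89.7] 15.1
w [18.0, 277.0] [ 611.4 -594.1] [36.9 80.5] 38.4
w [212.0, 168.0] [ 421.1 -360.8] [ 65.9 110.4] -12.1
s [313.0, 231.0] [577.7 -99.1] [59.9 73.7] -85.4
s [254.0, 173.0] [ 422.7 -361.5] [ 65.2 109.8] -11.6
s [17.0, 180.0] [  686.  -1108.8] [ 63.7 210.2] 2.4
scene s,y [55.8 94.5] size [114.3  63.9] ang 0.5 n range s [  3. 109.] n med 14.0 slope [-0.1 -0. ] px 233
side s,y [58.7 87.1] size [112.5  85.2] ang 0.1 n range s [  6. 112.] n med 14.4 slope [-0.1 -0. ] px 582
```

```bash
python3 -c "
import cv2
c=cv2.imread('pics/sideE.png')[130:260,210:370]; cv2.imwrite('pics/e1.png',cv2.resize(c,(738,600),interpolation=2))"
```

```text
(no output)
```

View pics/e1.png

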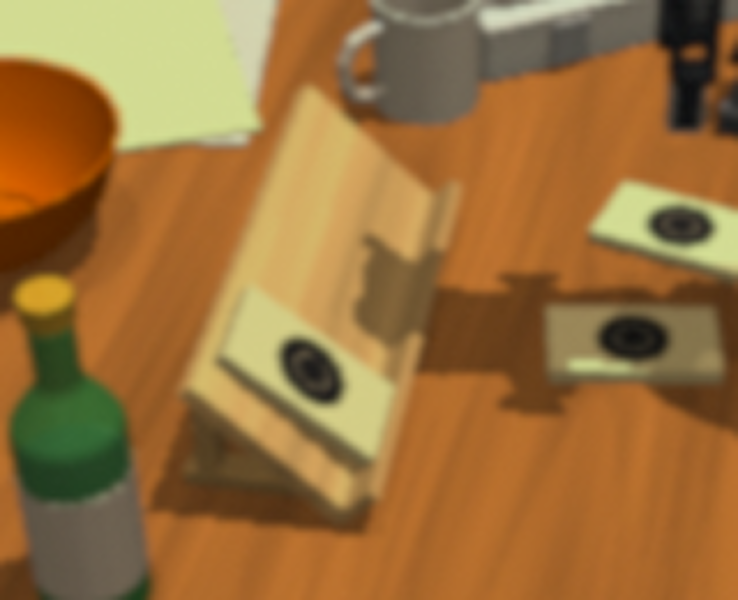

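The card lies on the face at its left end with its lower edge at the ledge. To check its tilt, I'll compare it with the bare face in the same frame.

```bash
cat >> h.py <<'E'
def strips(ys):
    a=np.radians(4.76); S=np.array([582,-186,20.]); h=np.array([np.cos(a),np.sin(a),0]); y=np.array([-np.sin(a),np.cos(a),0]); z=np.array([0,0,1.])
    for n in ('scene','side'):
        im,d,K,T=snap(n); Q=cloud(d,K,T)-S
        s=(Q@h+Q@z)*.7071; nn=(Q@z-Q@h)*.7071; yy=Q@y
        for c in ys:
            k=(abs(yy-c)<18)&(abs(nn-5)<22)
            print(n,c,'n at s=',[(int(t),float(np.median(nn[k&(abs(s-t)<6)]).round(1)),int((k&(abs(s-t)<6)).sum())) for t in (15,35,55,75,95,106)])
E
python3 -c "
from h import *
strips((90,30,0,-30))"
```

```text
scene 90 n at s= [(15, 18.6, 16), (35, 17.1, 15), (55, 15.2, 19), (75, 13.0, 23), (95, 10.2, 18), (106, 5.3, 54)]
scene 30 n at s= [(15, -0.2, 13), (35, -1.2, 17), (55, -0.0, 17), (75, -0.9, 14), (95, -0.5, 14), (106, -1.0, 17)]
scene 0 n at s= [(15, -0.2, 11), (35, -0.8, 11), (55, -0.8, 12), (75, -0.5, 14), (95, -0.4, 15), (106, -0.8, 18)]
scene -30 n at s= [(15, -0.4, 12), (35, -0.9, 12), (55, -0.5, 14), (75, -0.1, 15), (95, -0.6, 15), (106, -0.6, 18)]
side 90 n at s= [(15, 19.5, 35), (35, 17.5, 35), (55, 15.6, 35), (75, 12.8, 38), (95, 11.2, 38), (106, 10.4, 38)]
side 30 n at s= [(15, -0.4, 22), (35, -0.5, 24), (55, -0.7, 25), (75, -0.1, 30), (95, -0.4, 33), (106, -0.4, 32)]
side 0 n at s= [(15, -0.3, 29), (35, -0.2, 32), (55, -0.7, 26), (75, -0.2, 30), (95, -0.5, 31), (106, -0.2, 30)]
side -30 n at s= [(15, -0.3, 26), (35, -0.7, 26), (55, -0.6, 28), (75, -0.6, 26), (95, -0.3, 29), (106, -0.3, 31)]
```

The card is still tilted about 0.1 rad: its lower edge sits 10 mm out on the ledge, held by friction. I'll push each lower edge in at the end. First, card 2.

```bash
python3 -c "
from h import *
s=read_state();print(s['eef_pos'],s['tool_rot'])"
```

```text
[ 418.14613567 -236.63017065  188.30490552] [ 3.14106898e+00  7.78533972e-04 -2.91254137e+00]
```

>>> arm_command([
  {"dx": 0.001,"dy": -0.001,"dz": -0.05,"yaw": 0,"jaw": 0.95},
  {"dx": 0.001,"dy": -0.001,"dz": -0.1,"yaw": 0,"jaw": 0.95},
  {"dx": 0.001,"dy": -0.001,"dz": -0.145,"yaw": 0,"jaw": 0.95},
  {"dx": 0.001,"dy": -0.001,"dz": -0.17,"yaw": 0,"jaw": 0.95},
  {"dx": 0.001,"dy": -0.001,"dz": -0.185,"yaw": 0,"jaw": 0.95},
  {"dx": 0.001,"dy": -0.001,"dz": -0.192,"yaw": 0,"jaw": 0.95},
  {"dx": 0.001,"dy": -0.001,"dz": -0.194,"yaw": 0,"jaw": 0.95},
  {"dx": 0.001,"dy": -0.001,"dz": -0.194,"yaw": 0,"jaw": 0.95},
  {"dx": 0.001,"dy": -0.001,"dz": -0.194,"yaw": 0,"jaw": 0.6},
  {"dx": 0.001,"dy": -0.001,"dz": -0.194,"yaw": 0,"jaw": 0.6},
  {"dx": 0.001,"dy": -0.001,"dz": -0.194,"yaw": 0,"jaw": 0.6},
  {"dx": 0.001,"dy": -0.001,"dz": -0.194,"yaw": 0,"jaw": 0.6},
  {"dx": 0.001,"dy": -0.001,"dz": -0.194,"yaw": 0,"jaw": 0.6},
])

```text
clock: 24.2
eef_pos: [418.8, -239.2, -4.3]
tool_rot: [-3.14, 0.002, -2.915]
force: [-0.4, -0.2, 6.5]
width: 63.3
gripper_force: 65.4
```

>>> arm_command([
  {"dx": 0,"dy": 0,"dz": 0.03,"yaw": 0,"jaw": 0.6},
  {"dx": 0,"dy": 0,"dz": 0.07,"yaw": 0,"jaw": 0.6},
  {"dx": 0,"dy": 0,"dz": 0.11,"yaw": 0,"jaw": 0.6},
  {"dx": 0.02,"dy": 0.01,"dz": 0.14,"yaw": -4,"jaw": 0.6},
  {"dx": 0.06,"dy": 0.03,"dz": 0.14,"yaw": -8.1,"jaw": 0.6},
  {"dx": 0.1,"dy": 0.04,"dz": 0.14,"yaw": -8.1,"jaw": 0.6},
  {"dx": 0.14,"dy": 0.05,"dz": 0.14,"yaw": -8.1,"jaw": 0.6},
  {"dx": 0.155,"dy": 0.053,"dz": 0.13,"yaw": -8.1,"jaw": 0.6},
  {"dx": 0.155,"dy": 0.053,"dz": 0.115,"yaw": -8.1,"jaw": 0.6},
  {"dx": 0.155,"dy": 0.053,"dz": 0.1,"yaw": -8.1,"jaw": 0.6},
  {"dx": 0.155,"dy": 0.053,"dz": 0.1,"yaw": -8.1,"jaw": 0.6},
  {"dx": 0.155,"dy": 0.053,"dz": 0.1,"yaw": -8.1,"jaw": 0.6},
])

```text
clock: 25.4
eef_pos: [571.5, -186.7, 93.9]
tool_rot: [3.142, -0.002, -3.057]
force: [0.5, -0.6, -1.3]
width: 63.1
gripper_force: 66.5
```

>>> arm_command([
  {"dx": 0.006,"dy": 0,"dz": -0.006,"yaw": 0,"jaw": 0.6},
  {"dx": 0.012,"dy": 0.001,"dz": -0.012,"yaw": 0,"jaw": 0.6},
  {"dx": 0.018,"dy": 0.001,"dz": -0.018,"yaw": 0,"jaw": 0.6},
  {"dx": 0.025,"dy": 0.002,"dz": -0.024,"yaw": 0,"jaw": 0.6},
  {"dx": 0.032,"dy": 0.002,"dz": -0.03,"yaw": 0,"jaw": 0.6},
  {"dx": 0.038,"dy": 0.003,"dz": -0.033,"yaw": 0,"jaw": 0.6},
  {"dx": 0.042,"dy": 0.003,"dz": -0.035,"yaw": 0,"jaw": 0.6},
  {"dx": 0.042,"dy": 0.003,"dz": -0.035,"yaw": 0,"jaw": 0.6},
])

```text
clock: 26.2
eef_pos: [606.5, -184.9, 56.5]
tool_rot: [-3.14, -0.019, -3.058]
force: [-18.1, -1.1, 3.6]
width: 63.5
gripper_force: 81.3
```

>>> arm_command([
  {"dx": -0.003,"dy": 0,"dz": -0.003,"yaw": 0,"jaw": 0.6},
  {"dx": -0.006,"dy": 0,"dz": -0.006,"yaw": 0,"jaw": 0.6},
  {"dx": -0.009,"dy": 0,"dz": -0.008,"yaw": 0,"jaw": 0.6},
  {"dx": -0.009,"dy": 0,"dz": -0.008,"yaw": 0,"jaw": 0.6},
  {"dx": -0.009,"dy": 0,"dz": -0.008,"yaw": 0,"jaw": 0.6},
])

```text
clock: 26.7
eef_pos: [606.8, -184.1, 52.7]
tool_rot: [-3.14, 0.001, -3.058]
force: [-5.0, -2.3, 8.5]
width: 63.0
gripper_force: 82.4
```

>>> arm_command([
  {"dx": -0.003,"dy": 0,"dz": -0.002,"yaw": 0,"jaw": 0.6},
  {"dx": -0.005,"dy": 0,"dz": -0.004,"yaw": 0,"jaw": 0.6},
  {"dx": -0.005,"dy": 0,"dz": -0.004,"yaw": 0,"jaw": 0.6},
  {"dx": -0.005,"dy": 0,"dz": -0.003,"yaw": 0,"jaw": 0.95},
  {"dx": -0.005,"dy": 0,"dz": -0.002,"yaw": 0,"jaw": 0.95},
  {"dx": -0.005,"dy": 0,"dz": -0.001,"yaw": 0,"jaw": 0.95},
  {"dx": -0.005,"dy": 0,"dz": -0.001,"yaw": 0,"jaw": 0.95},
  {"dx": -0.015,"dy": 0,"dz": 0.02,"yaw": 0,"jaw": 0.95},
  {"dx": -0.035,"dy": 0,"dz": 0.05,"yaw": 0,"jaw": 0.95},
  {"dx": -0.075,"dy": -0.03,"dz": 0.09,"yaw": 0,"jaw": 0.95},
  {"dx": -0.115,"dy": -0.07,"dz": 0.13,"yaw": -6,"jaw": 0.95},
  {"dx": -0.155,"dy": -0.11,"dz": 0.135,"yaw": -12,"jaw": 0.95},
  {"dx": -0.185,"dy": -0.15,"dz": 0.135,"yaw": -17,"jaw": 0.95},
  {"dx": -0.198,"dy": -0.174,"dz": 0.135,"yaw": -17,"jaw": 0.95},
  {"dx": -0.198,"dy": -0.174,"dz": 0.135,"yaw": -17,"jaw": 0.95},
  {"dx": -0.198,"dy": -0.174,"dz": 0.135,"yaw": -17,"jaw": 0.95},
  {"dx": -0.198,"dy": -0.174,"dz": 0.135,"yaw": -17,"jaw": 0.95},
])

```text
clock: 28.4
eef_pos: [409.2, -355.6, 186.3]
tool_rot: [3.14, 0.001, 2.931]
force: [0.2, 1.2, 0.7]
width: 81.0
gripper_force: 0.0
```

```bash
python3 -c "
from h import *
look();strips((93,0,-95));easel()"
```

```text
t 28.4 [ 409.2 -355.6  186.3] 167.9 81.04688993359598 q7 1.48
finger 1 tipz(tool) -14.0 y [39.  52.3]
finger -1 tipz(tool) -13.7 y [-54.9 -41.5]
w [21.0, 385.0] [ 620.  -835.2] [76.8 77. ] -31.6
w [501.0, 312.0] [ 648.5 -152.7] [ 74.3 146.7] 19.3
w [300.0, 191.0] [ 413.6 -369.9] [48.4 99.3] -14.1
s [314.0, 231.0] [577.4 -99.6] [59.2 74.6] -85.4
s [283.0, 224.0] [ 581.9 -199.5] [66.4 73.9] -88.1
s [22.0, 177.0] [  689.2 -1110. ] [ 64.7 216.7] -3.2
scene 93 n at s= [(15, 18.8, 18), (35, 16.6, 18), (55, 15.2, 21), (75, 12.9, 18), (95, 11.2, 19), (106, 5.8, 55)]
scene 0 n at s= [(15, 23.7, 17), (35, 20.5, 17), (55, 18.0, 22), (75, 14.7, 22), (95, 11.6, 22), (106, 5.2, 58)]
scene -95 n at s= [(15, -0.5, 10), (35, -0.4, 14), (55, -0.6, 15), (75, -0.3, 15), (95, -0.3, 16), (106, 0.0, 16)]
side 93 n at s= [(15, 19.2, 39), (35, 17.3, 37), (55, 15.3, 38), (75, 13.5, 39), (95, 11.5, 39), (106, 10.0, 43)]
side 0 n at s= [(15, 24.3, 30), (35, 21.3, 32), (55, 18.9, 29), (75, 15.8, 33), (95, 12.2, 34), (106, 10.2, 35)]
side -95 n at s= [(15, 0.1, 27), (35, -0.4, 22), (55, -0.4, 23), (75, -0.8, 28), (95, -1.0, 25), (106, -0.2, 23)]
scene s,y [57.9 -4.3] size [118.8  73.5] ang 1.2 n range s [  4. 108.] n med 15.8 slope [-0.1  0. ] px 261
scene s,y [57.  95.2] size [119.9  64.4] ang 0.9 n range s [  1. 109.] n med 13.7 slope [-0.1  0. ] px 236
side s,y [57.3 38.7] size [183.8 114.8] ang 90.0 n range s [  5. 112.] n med 15.3 slope [-0.1 -0. ] px 1102
```

```bash
python3 - <<'E'
from h import *
s=read_state();print(s['eef_pos'],np.degrees(s['tool_rot'][2]))
for n in ('side','wrist'):
    im,d,K,T=snap(n); W=cloud(d,K,T); hsv=cv2.cvtColor(im,cv2.COLOR_RGB2HSV)
    k=(abs(W[...,0]-423)<90)&(abs(W[...,1]+361)<80)&(W[...,2]>-6)&(W[...,2]<25)
    m=(k&(hsv[...,0]>20)&(hsv[...,0]<55)&(hsv[...,1]<125)).astype(np.uint8)
    m=cv2.morphologyEx(m,cv2.MORPH_OPEN,np.ones((3,3)))
    c=max(cv2.findContours(m,0,cv2.CHAIN_APPROX_NONE)[0],key=cv2.contourArea)
    print(n,cv2.minAreaRect(np.array([ray(u,v,K,T,10)[:2] for u,v in c[:,0]],np.float32)))
E
```

```text
[ 409.05171519 -355.79078004  186.29095187] 168.0138444673583
side ((422.9822692871094, -361.5852966308594), (68.44634246826172, 109.20640563964844), 78.70148468017578)
wrist ((413.84259033203125, -370.0107727050781), (47.35287094116211, 100.48421478271484), 76.03348541259766)
```

>>> arm_command([
  {"dx": -0.001,"dy": -0.0025,"dz": -0.05,"yaw": 0,"jaw": 0.95},
  {"dx": -0.001,"dy": -0.0025,"dz": -0.1,"yaw": 0,"jaw": 0.95},
  {"dx": -0.001,"dy": -0.0025,"dz": -0.145,"yaw": 0,"jaw": 0.95},
  {"dx": -0.001,"dy": -0.0025,"dz": -0.17,"yaw": 0,"jaw": 0.95},
  {"dx": -0.001,"dy": -0.0025,"dz": -0.185,"yaw": 0,"jaw": 0.95},
  {"dx": -0.001,"dy": -0.0025,"dz": -0.19,"yaw": 0,"jaw": 0.95},
  {"dx": -0.001,"dy": -0.0025,"dz": -0.192,"yaw": 0,"jaw": 0.95},
  {"dx": -0.001,"dy": -0.0025,"dz": -0.192,"yaw": 0,"jaw": 0.95},
  {"dx": -0.001,"dy": -0.0025,"dz": -0.192,"yaw": 0,"jaw": 0.6},
  {"dx": -0.001,"dy": -0.0025,"dz": -0.192,"yaw": 0,"jaw": 0.6},
  {"dx": -0.001,"dy": -0.0025,"dz": -0.192,"yaw": 0,"jaw": 0.6},
  {"dx": -0.001,"dy": -0.0025,"dz": -0.192,"yaw": 0,"jaw": 0.6},
  {"dx": -0.001,"dy": -0.0025,"dz": -0.192,"yaw": 0,"jaw": 0.6},
])

```text
clock: 30.1
eef_pos: [407.8, -360.1, -4.0]
tool_rot: [-3.14, 0.002, 2.93]
force: [-0.9, 0.3, 8.8]
width: 63.2
gripper_force: 65.3
```

>>> arm_command([
  {"dx": 0,"dy": 0,"dz": 0.03,"yaw": 0,"jaw": 0.6},
  {"dx": 0,"dy": 0,"dz": 0.07,"yaw": 0,"jaw": 0.6},
  {"dx": 0,"dy": 0,"dz": 0.11,"yaw": 0,"jaw": 0.6},
  {"dx": 0.02,"dy": 0.02,"dz": 0.14,"yaw": 6,"jaw": 0.6},
  {"dx": 0.06,"dy": 0.04,"dz": 0.14,"yaw": 12,"jaw": 0.6},
  {"dx": 0.1,"dy": 0.06,"dz": 0.14,"yaw": 17,"jaw": 0.6},
  {"dx": 0.14,"dy": 0.077,"dz": 0.14,"yaw": 17,"jaw": 0.6},
  {"dx": 0.174,"dy": 0.077,"dz": 0.13,"yaw": 17,"jaw": 0.6},
  {"dx": 0.174,"dy": 0.077,"dz": 0.115,"yaw": 17,"jaw": 0.6},
  {"dx": 0.174,"dy": 0.077,"dz": 0.1,"yaw": 17,"jaw": 0.6},
  {"dx": 0.174,"dy": 0.077,"dz": 0.1,"yaw": 17,"jaw": 0.6},
  {"dx": 0.174,"dy": 0.077,"dz": 0.1,"yaw": 17,"jaw": 0.6},
])

```text
clock: 31.3
eef_pos: [579.4, -283.3, 94.0]
tool_rot: [3.142, -0.002, -3.058]
force: [0.0, -0.7, -0.1]
width: 63.2
gripper_force: 66.7
```

>>> arm_command([
  {"dx": 0.006,"dy": 0,"dz": -0.006,"yaw": 0,"jaw": 0.6},
  {"dx": 0.012,"dy": 0.001,"dz": -0.012,"yaw": 0,"jaw": 0.6},
  {"dx": 0.018,"dy": 0.001,"dz": -0.018,"yaw": 0,"jaw": 0.6},
  {"dx": 0.025,"dy": 0.002,"dz": -0.024,"yaw": 0,"jaw": 0.6},
  {"dx": 0.032,"dy": 0.002,"dz": -0.03,"yaw": 0,"jaw": 0.6},
  {"dx": 0.038,"dy": 0.003,"dz": -0.033,"yaw": 0,"jaw": 0.6},
  {"dx": 0.042,"dy": 0.003,"dz": -0.035,"yaw": 0,"jaw": 0.6},
  {"dx": 0.042,"dy": 0.003,"dz": -0.035,"yaw": 0,"jaw": 0.6},
])

```text
clock: 32.1
eef_pos: [614.6, -281.7, 56.5]
tool_rot: [-3.141, -0.018, -3.059]
force: [-17.3, -1.0, 3.7]
width: 63.1
gripper_force: 81.0
```

>>> arm_command([
  {"dx": -0.003,"dy": 0,"dz": -0.003,"yaw": 0,"jaw": 0.6},
  {"dx": -0.006,"dy": 0,"dz": -0.006,"yaw": 0,"jaw": 0.6},
  {"dx": -0.009,"dy": 0,"dz": -0.009,"yaw": 0,"jaw": 0.6},
  {"dx": -0.011,"dy": 0,"dz": -0.012,"yaw": 0,"jaw": 0.6},
  {"dx": -0.012,"dy": 0,"dz": -0.012,"yaw": 0,"jaw": 0.6},
  {"dx": -0.012,"dy": 0,"dz": -0.012,"yaw": 0,"jaw": 0.6},
])

```text
clock: 32.7
eef_pos: [613.6, -280.7, 49.5]
tool_rot: [-3.139, 0.005, -3.057]
force: [-1.0, -1.1, 7.8]
width: 63.4
gripper_force: 82.0
```

>>> arm_command([
  {"dx": 0,"dy": 0,"dz": 0.001,"yaw": 0,"jaw": 0.95},
  {"dx": 0,"dy": 0,"dz": 0.002,"yaw": 0,"jaw": 0.95},
  {"dx": 0,"dy": 0,"dz": 0.003,"yaw": 0,"jaw": 0.95},
  {"dx": 0,"dy": 0,"dz": 0.003,"yaw": 0,"jaw": 0.95},
  {"dx": -0.01,"dy": 0,"dz": 0.02,"yaw": 0,"jaw": 0.95},
  {"dx": -0.03,"dy": 0,"dz": 0.05,"yaw": 0,"jaw": 0.95},
  {"dx": -0.05,"dy": 0,"dz": 0.09,"yaw": 0,"jaw": 0.5},
  {"dx": -0.05,"dy": 0,"dz": 0.09,"yaw": 0,"jaw": 0},
  {"dx": -0.05,"dy": 0,"dz": 0.09,"yaw": 0,"jaw": 0},
  {"dx": -0.05,"dy": 0,"dz": 0.09,"yaw": 0,"jaw": 0},
  {"dx": -0.05,"dy": 0,"dz": 0.09,"yaw": 0,"jaw": 0},
  {"dx": -0.05,"dy": 0,"dz": 0.09,"yaw": 0,"jaw": 0},
])

```text
clock: 33.9
eef_pos: [561.0, -279.1, 136.2]
tool_rot: [3.14, -0.001, -3.056]
force: [0.3, 1.2, -0.3]
width: -0.1
gripper_force: 0.0
```

```bash
python3 -c "
from h import *
s=read_state();print(s['eef_pos'],np.degrees(s['tool_rot'][2]),s['width'])
strips((93,0,-95));easel()"
```

```text
[ 560.99668732 -279.05394404  136.17843382] -175.10702287594162 -0.09350165384669822
scene 93 n at s= [(15, 18.7, 14), (35, 16.8, 17), (55, 15.4, 16), (75, 13.0, 20), (95, 10.9, 18), (106, 5.7, 53)]
scene 0 n at s= [(15, 23.9, 15), (35, 20.7, 18), (55, 17.9, 22), (75, 14.8, 21), (95, 11.8, 21), (106, 5.3, 56)]
scene -95 n at s= [(15, 21.0, 17), (35, 18.2, 18), (55, 16.5, 18), (75, 13.9, 20), (95, 11.4, 22), (106, 6.0, 50)]
side 93 n at s= [(15, 19.3, 35), (35, 17.6, 38), (55, 15.5, 38), (75, 13.7, 38), (95, 11.3, 37), (106, 10.3, 37)]
side 0 n at s= [(15, 24.5, 31), (35, 21.4, 30), (55, 18.3, 33), (75, 15.7, 34), (95, 12.1, 36), (106, 10.6, 35)]
side -95 n at s= [(15, 20.6, 26), (35, 19.4, 25), (55, 16.8, 27), (75, 14.5, 25), (95, 11.7, 28), (106, 10.2, 28)]
scene s,y [57.6 -3.8] size [ 73.8 108.3] ang 89.8 n range s [  5. 109.] n med 15.4 slope [-0.149  0.01 ] px 258
scene s,y [54.4 94.8] size [114.5  64.7] ang 0.3 n range s [  4. 108.] n med 13.9 slope [-0.092 -0.003] px 233
side s,y [56.6 29. ] size [115.  201.6] ang 0.2 n range s [  5. 112.] n med 15.3 slope [-0.116 -0.016] px 1113
```

All three are on the easel, each with its lower edge 8–13 mm out. I'll push them in with closed fingertips, starting at slot -95.

>>> arm_command([
  {"dx": 0.005,"dy": -0.003,"dz": -0.035,"yaw": 0,"jaw": 0},
  {"dx": 0.013,"dy": -0.003,"dz": -0.07,"yaw": 0,"jaw": 0},
  {"dx": 0.013,"dy": -0.003,"dz": -0.076,"yaw": 0,"jaw": 0},
  {"dx": 0.017,"dy": -0.003,"dz": -0.08,"yaw": 0,"jaw": 0},
  {"dx": 0.021,"dy": -0.003,"dz": -0.084,"yaw": 0,"jaw": 0},
  {"dx": 0.025,"dy": -0.002,"dz": -0.088,"yaw": 0,"jaw": 0},
  {"dx": 0.029,"dy": -0.002,"dz": -0.092,"yaw": 0,"jaw": 0},
  {"dx": 0.029,"dy": -0.002,"dz": -0.092,"yaw": 0,"jaw": 0},
])

```text
clock: 34.9
eef_pos: [590.9, -281.4, 45.5]
tool_rot: [-3.141, 0.001, -3.056]
force: [-1.0, 0.6, 0.1]
width: -0.1
gripper_force: 0.0
```

>>> arm_command([
  {"dx": 0.002,"dy": 0,"dz": -0.002,"yaw": 0,"jaw": 0},
  {"dx": 0.004,"dy": 0,"dz": -0.004,"yaw": 0,"jaw": 0},
  {"dx": 0.004,"dy": 0,"dz": -0.004,"yaw": 0,"jaw": 0},
])

```text
clock: 35.2
eef_pos: [591.6, -281.6, 44.4]
tool_rot: [-3.14, -0.006, -3.057]
force: [-12.4, 2.3, 23.8]
width: 0.3
gripper_force: 12.8
```

```bash
python3 -c "
from h import *
strips((-75,-95,-115))"
```

```text
scene -75 n at s= [(15, 8.9, 14), (35, 10.1, 28), (55, 9.1, 17), (75, 9.0, 15), (95, 9.1, 19), (106, 5.5, 37)]
scene -95 n at s= [(15, 9.1, 6), (35, 16.4, 29), (55, 10.2, 13), (75, 10.0, 14), (95, 9.9, 14), (106, 5.5, 45)]
scene -115 n at s= [(15, 10.2, 6), (35, 10.3, 18), (55, 10.1, 12), (75, 9.6, 14), (95, 9.3, 13), (106, 5.2, 48)]
side -75 n at s= [(15, 9.2, 30), (35, 9.8, 44), (55, 8.4, 39), (75, 8.8, 42), (95, 8.8, 38), (106, 8.8, 36)]
side -95 n at s= [(15, 10.2, 19), (35, 10.5, 27), (55, 9.4, 28), (75, 9.6, 25), (95, 9.7, 26), (106, 9.5, 26)]
side -115 n at s= [(15, 10.3, 4), (35, 7.6, 3), (55, 9.5, 14), (75, 9.6, 20), (95, 9.8, 24), (106, 9.5, 25)]
```

Card 3 is flush. Now I'll repeat the push for the middle and left cards.

>>> arm_command([
  {"dx": -0.01,"dy": 0,"dz": 0.01,"yaw": 0,"jaw": 0},
  {"dx": -0.025,"dy": 0,"dz": 0.035,"yaw": 0,"jaw": 0},
  {"dx": -0.03,"dy": 0.045,"dz": 0.045,"yaw": 0,"jaw": 0},
  {"dx": -0.033,"dy": 0.09,"dz": 0.035,"yaw": 0,"jaw": 0},
  {"dx": -0.031,"dy": 0.092,"dz": 0.023,"yaw": 0,"jaw": 0},
  {"dx": -0.027,"dy": 0.092,"dz": 0.019,"yaw": 0,"jaw": 0},
  {"dx": -0.023,"dy": 0.092,"dz": 0.015,"yaw": 0,"jaw": 0},
  {"dx": -0.019,"dy": 0.092,"dz": 0.011,"yaw": 0,"jaw": 0},
  {"dx": -0.015,"dy": 0.092,"dz": 0.007,"yaw": 0,"jaw": 0},
  {"dx": -0.012,"dy": 0.093,"dz": 0.004,"yaw": 0,"jaw": 0},
  {"dx": -0.01,"dy": 0.093,"dz": 0.002,"yaw": 0,"jaw": 0},
  {"dx": -0.008,"dy": 0.093,"dz": 0,"yaw": 0,"jaw": 0},
  {"dx": -0.008,"dy": 0.093,"dz": 0,"yaw": 0,"jaw": 0},
])

```text
clock: 36.6
eef_pos: [583.3, -189.1, 43.8]
tool_rot: [-3.139, -0.006, -3.057]
force: [-13.2, 0.7, 25.4]
width: 0.0
gripper_force: 13.5
```

>>> arm_command([
  {"dx": -0.01,"dy": 0,"dz": 0.01,"yaw": 0,"jaw": 0},
  {"dx": -0.025,"dy": 0,"dz": 0.035,"yaw": 0,"jaw": 0},
  {"dx": -0.03,"dy": 0.045,"dz": 0.045,"yaw": 0,"jaw": 0},
  {"dx": -0.033,"dy": 0.09,"dz": 0.035,"yaw": 0,"jaw": 0},
  {"dx": -0.031,"dy": 0.094,"dz": 0.023,"yaw": 0,"jaw": 0},
  {"dx": -0.027,"dy": 0.094,"dz": 0.019,"yaw": 0,"jaw": 0},
  {"dx": -0.023,"dy": 0.094,"dz": 0.015,"yaw": 0,"jaw": 0},
  {"dx": -0.019,"dy": 0.094,"dz": 0.011,"yaw": 0,"jaw": 0},
  {"dx": -0.015,"dy": 0.094,"dz": 0.007,"yaw": 0,"jaw": 0},
  {"dx": -0.012,"dy": 0.095,"dz": 0.004,"yaw": 0,"jaw": 0},
  {"dx": -0.01,"dy": 0.095,"dz": 0.002,"yaw": 0,"jaw": 0},
  {"dx": -0.008,"dy": 0.095,"dz": 0,"yaw": 0,"jaw": 0},
  {"dx": -0.008,"dy": 0.095,"dz": 0,"yaw": 0,"jaw": 0},
])

```text
clock: 37.9
eef_pos: [575.4, -94.1, 43.7]
tool_rot: [-3.138, -0.005, -3.057]
force: [-13.2, -1.1, 26.7]
width: 0.2
gripper_force: 14.0
```

>>> arm_command([
  {"dx": -0.01,"dy": 0,"dz": 0.01,"yaw": 0,"jaw": 0},
  {"dx": -0.025,"dy": 0,"dz": 0.035,"yaw": 0,"jaw": 0},
  {"dx": -0.06,"dy": 0.01,"dz": 0.08,"yaw": 0,"jaw": 0},
  {"dx": -0.1,"dy": 0.05,"dz": 0.12,"yaw": 0,"jaw": 0},
  {"dx": -0.13,"dy": 0.09,"dz": 0.16,"yaw": 0,"jaw": 0},
  {"dx": -0.16,"dy": 0.13,"dz": 0.2,"yaw": 0,"jaw": 0},
  {"dx": -0.16,"dy": 0.17,"dz": 0.2,"yaw": 0,"jaw": 0},
  {"dx": -0.16,"dy": 0.21,"dz": 0.2,"yaw": 0,"jaw": 0},
  {"dx": -0.16,"dy": 0.21,"dz": 0.2,"yaw": 0,"jaw": 0},
  {"dx": -0.16,"dy": 0.21,"dz": 0.2,"yaw": 0,"jaw": 0},
])

```text
clock: 38.9
eef_pos: [418.0, 120.4, 242.8]
tool_rot: [3.14, 0.004, -3.05]
force: [-0.4, -1.0, 0.1]
width: -0.0
gripper_force: 0.0
```

```bash
python3 -c "
from h import *
strips((115,93,70,20,0,-20,-75,-95,-115));easel()
a=cv2.imread('pics/sceneE.png')[120:320,150:490]; cv2.imwrite('pics/f.png',cv2.resize(a,(800,470),interpolation=2))
z=np.load('pics/side0.npz')
"
```

```text
scene 115 n at s= [(15, 9.7, 15), (35, 9.1, 14), (55, 8.9, 19), (75, 9.5, 17), (95, 8.4, 15), (106, 3.4, 50)]
scene 93 n at s= [(15, 9.3, 14), (35, 9.6, 15), (55, 9.6, 15), (75, 9.4, 15), (95, 9.3, 10), (106, 4.4, 52)]
scene 70 n at s= [(15, 9.0, 11), (35, 9.2, 12), (55, 9.1, 12), (75, 9.0, 12), (95, 8.9, 11), (106, 3.6, 42)]
scene 20 n at s= [(15, 9.2, 11), (35, 8.5, 13), (55, 9.9, 16), (75, 9.1, 12), (95, 9.5, 19), (106, 4.3, 51)]
scene 0 n at s= [(15, 8.6, 11), (35, 10.1, 11), (55, 10.5, 15), (75, 9.3, 13), (95, 9.5, 16), (106, 5.4, 53)]
scene -20 n at s= [(15, 9.2, 11), (35, 9.9, 10), (55, 10.5, 11), (75, 9.4, 12), (95, 9.4, 12), (106, 4.6, 37)]
scene -75 n at s= [(15, 8.9, 13), (35, 8.8, 12), (55, 8.9, 14), (75, 9.5, 16), (95, 8.9, 21), (106, 4.4, 43)]
scene -95 n at s= [(15, 9.8, 16), (35, 9.2, 9), (55, 9.7, 11), (75, 9.7, 18), (95, 9.7, 15), (106, 5.7, 55)]
scene -115 n at s= [(15, 9.7, 12), (35, 9.2, 9), (55, 10.1, 10), (75, 9.7, 17), (95, 9.6, 13), (106, 4.9, 54)]
side 115 n at s= [(15, 8.2, 42), (35, 8.8, 47), (55, 9.3, 54), (75, 8.4, 51), (95, 8.9, 48), (106, 9.3, 54)]
sid
[... 393 characters left out ...]
0.1, 31), (95, 9.9, 32), (106, 9.8, 33)]
side -20 n at s= [(15, 9.4, 23), (35, 10.1, 22), (55, 9.6, 23), (75, 9.2, 26), (95, 10.4, 27), (106, 9.8, 23)]
side -75 n at s= [(15, 8.7, 36), (35, 8.2, 38), (55, 8.9, 37), (75, 9.0, 33), (95, 8.7, 34), (106, 8.8, 35)]
side -95 n at s= [(15, 9.3, 24), (35, 9.5, 25), (55, 10.3, 21), (75, 10.2, 25), (95, 9.2, 23), (106, 9.8, 24)]
side -115 n at s= [(15, 9.1, 24), (35, 9.3, 21), (55, 9.5, 22), (75, 9.8, 19), (95, 9.5, 23), (106, 8.8, 20)]
side s,y [ 58.1 -47.1] size [166.2 110.2] ang 89.8 n range s [  6. 111.] n med 9.6 slope [ 0.002 -0.001] px 796
side s,y [58.6 96.3] size [110.4  68.7] ang 0.1 n range s [  5. 111.] n med 9.7 slope [0.    0.005] px 514
```

View pics/f.png

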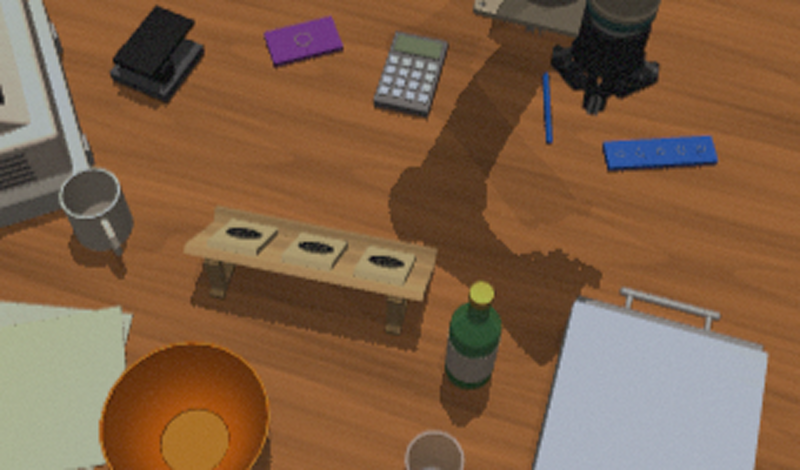

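The three cards lie flat side by side (slope about 0), and the bottle and mug look unmoved. One last check on the drawer.

```bash
python3 - <<'E'
from h import *
for n in ('side','scene'):
    im,d,K,T=snap(n); W=cloud(d,K,T).reshape(-1,3)
    H=W[(W[:,1]>180)&(W[:,1]<380)&(W[:,2]>70)&(W[:,2]<83)&(W[:,0]>480)&(W[:,0]<640)]
    g=W[(W[:,1]>230)&(W[:,1]<325)&(W[:,2]>50)&(W[:,2]<62)&(W[:,0]>470)&(W[:,0]<565)]
    print(n,'front',np.percentile(H[:,0],[5,50,95]).round(1),len(H),'handle',np.percentile(g[:,0],[5,50,95]).round(1) if len(g) else 0)
E
```

```text
side front [585.3 592.2 602.9] 817 handle [545.3 549.2 554.9]
scene front [583.7 588.6 593.8] 192 handle [544.8 550.7 554.9]
```

```bash
python3 -c "
from cell import *
print(finish_job())"
```

```text
the job is handed in; nothing more can be done
None
```

I handed the job in: all three target cards stand flat side by side on the easel, the one strip present is in the drawer, the drawer is shut, and the bottle and mug look unmoved in the last picture; no verdict came back.

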